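Zero the gap gauge and rack the setting blocks

TASK

Get the watch bench's gauging station ready. Take the gauge blade from its pad, slide it 40 mm deep into the gap between the gauge's steel jaws and let go, press the zero button fully down while the blade sits there, then draw the blade out and lay it back on its pad, base down. Also stand every setting block on the bench upright and fully home in the rack, each in a slot of its own thickness, and leave the loupe, jar, screwdriver and tweezers alone.

Things in the scene. Friction and masses are not known exactly. Their poses are not given: they have to be found in the camera images.
- gauge: bench gap gauge: green base plate 250 x 135, 12 thick (130 before, 120 behind the gap's mouth; 45 to +y, 90 to -y); on it two steel jaws 70 long (x), 25 wide, 28 high with an open-topped 9 mm gap between; grey display box behind, 87 to 117 past the mouth, its top 81 above the bench. Origin under the gap's mouth at bench level; x points into the gap
- gap_mouth (a point): centre of the gap's mouth at deck level (12 above the bench); axes as the gauge
- zero_top (a point): top of the grey round zero button (26 across) on the gauge's deck, beside the jaws on the -y side
- zero (a joint): zero button, 0 up, 0.006 m fully pressed (about 5 N)
- blade: gauge blade: a black handle 80 long (x), 20 wide, 40 high, on a flat foot 75 x 46 x 6 (x -40 to +35), with a flat steel blade 70 long, 4 thick, 20 high standing on edge from its +x end (4 to 24 above the underside), a dark line marks 40 mm from the tip. Origin at the centre of the handle's underside
- blade_tip (a point): tip of the blade, 110 in front of the blade's origin, level with the handle's underside; axes as the blade
- pad: tan cork pad 200 (x) x 80 x 4 on the bench, home of the gauge blade; origin at the centre of its underside
- rack: white plastic rack 78 (x) x 224 (y) x 30 high with four slots; origin at the centre of its underside
- rack_hole0 (a point): mouth centre (at the rack's top face) of a narrow slot, 44 x 22 mm and 20 deep, its long side along the rack's x; the slots stand side by side along the rack's y, 54 apart
- rack_hole1 (a point): mouth centre (at the rack's top face) of a wide slot, 44 x 34 mm and 20 deep, its long side along the rack's x; the slots stand side by side along the rack's y, 54 apart
- rack_hole2 (a point): mouth centre (at the rack's top face) of a narrow slot, 44 x 22 mm and 20 deep, its long side along the rack's x; the slots stand side by side along the rack's y, 54 apart
- rack_hole3 (a point): mouth centre (at the rack's top face) of a wide slot, 44 x 34 mm and 20 deep, its long side along the rack's x; the slots stand side by side along the rack's y, 54 apart
- thin_a: plain bright-metal setting block standing upright on the bench, 40 long (x) x 18 thick (y) x 64 high; origin at the centre of its underside; may be absent
- thin_b: plain bright-metal setting block standing upright on the bench, 40 long (x) x 18 thick (y) x 64 high; origin at the centre of its underside; may be absent
- thick_a: plain bright-metal setting block standing upright on the bench, 40 long (x) x 30 thick (y) x 64 high; origin at the centre of its underside; may be absent
- thick_b: plain bright-metal setting block standing upright on the bench, 40 long (x) x 30 thick (y) x 64 high; origin at the centre of its underside; may be absent
- loupe: bystander: black eye loupe, 38 across, 34 high; origin at the centre of its underside
- jar: bystander: glass jar, 60 across, 60 high; origin at the centre of its underside
- driver: bystander: screwdriver 140 long lying along its x; origin under its middle
- tweezers: bystander: brass tweezers 130 long lying along their x, 7 high; origin under their middle
There are look-alikes about, which are no part of the job. Leave any red or white look-alike of the driver alone. Leave any pink or red look-alike of the blade alone.

How it is judged:
By the outcome, as a careful person would: the job done as asked, in the order asked, and still so for the second after the job is handed in, with the robot touching nothing.
Of thin_a, thin_b, thick_a, thick_b only 3 to 4 are there at a start; the rules pass over those that are not, and their reading is None.
At some moment in a run one of blade may be knocked a few centimetres aside while the robot is not near it.
Once in a run the grip may slacken for a moment while it holds something.
It also fails if it takes over 210 s, if anything falls off the work surface, if the arm or the gripper's body presses on something with over 40 N, if the wrist force passes 120 N, or if a joint passes its speed limit or range.

ROBOT

A 6-joint arm with a two-finger parallel gripper is mounted at the origin on the work surface. World frame = base frame: x ahead of the robot, y to its left, z up, the work surface at z = 0. Lengths are in m, angles in rad, forces in N, time in s.
With the tool pointing down it reaches from about 0.4 to 0.925 m from the base axis. Payload 12.5 kg.
Tool frame: the origin (TCP) lies at the very end of the fingers, on their centre line; the grasp point (between the pads) lies 19 mm behind it (r.hold_point_z is the distance from the TCP to the grasp point, in m); z points along the fingers, y is the line along which they close (so a half turn about z gives the same grasp; the last joint's range is limited). The gripper opens to 95 mm and grips with 3 to 60 N. Pads are 20 mm wide; open, the fingers measure 119 mm over their backs; the gripper's body (75 mm by 180 mm) begins 59 mm behind the grasp point.
Start: joints at [1.041, 0.491, 1.559, -0, 1.092, -0.106], TCP at [0.257, 0.57, 0.215] pointing down, gripper open.
Joint ranges: [-3.1, 3.1], [-0.84, 2.19], [0.05, 2.79], [-1.13, 4.28], [0.06, 2.93], [-2.69, 2.69]. Speed limits (rad/s): [2.22, 2.22, 2.79, 3.14, 3.14, 3.14].

INTERFACE

Orientations are given as a unit quaternion [x, y, z, w].
In Python, from cell import status, imaging, ticket, r gives the robot as it stands.
- The arm moves only by the tool jog_arm, never from a script. Its argument "increments" is a list of rows, each an object with "hand": the opening, from 0 (shut) to 1 (fully open); "offset": the shift along the tool's x, y, z in m, a list of three; "spin": the turn about the tool's z in degrees. A call has 1 to 12 rows; each row is the pose to reach, as a shift and turn from the pose commanded when the call began, along the tool's axes at that moment; what a row does not reach only later rows make up. A row lasts 1/12 s, in which the tool goes at most 41.7 mm and 7.16 degrees, less where a joint would pass 70% of its speed; a pose out of reach is approached as far as the arm can. A call with a gripper value outside its range is refused whole. The fingers move at their own pace and stop on an object; "force" is the grip in N (left out, the last holds). Time passes only in rows, so rows that repeat a pose let the fingers close. It gives the time, the measured TCP pose, the force, the opening and the grip force at its end, in the units of the state.
- status.observe(): the state, without advancing time (a new reading comes with each control period).
- imaging.capture(name): name is "scene" or "side" or "wrist"; returns the picture (480x640x3 uint8, red, green, blue); there is no depth.
- imaging.get_calibration(name): a dict with "fx", "fy", "cx", "cy" (pixels), "rvec" (rotation vector, rad) and "tvec" (3), from world to camera coordinates, as OpenCV has them. Camera axes: x right, y down, z forward; pixel columns grow to the right and rows downward; lengths in m; the calibration is good to about 2 mm. The wrist camera is an equidistant fisheye: a pixel r from the principal point sees the ray r / f radians off the axis. A picture is of the moment at which its call begins: read the wrist's pose just before it. get_calibration takes no time and is no camera call; for the wrist camera it gives the pose at the moment of the call.
- ticket.hand_in(): hands the job in; it is judged then, once.
The state is a dict: "time_s": time; "qpos": joint angles; "qvel": joint speeds; "effort": joint torques, N m; "eef_pos": TCP position; "eef_rot": TCP orientation; "force": force on the tool from outside, world axes, zero at the start; "wrist_torque": the same for the moment, N m; "opening": finger opening in m; "grasp_force": force on a finger pad.
Only numpy, scipy, OpenCV 4.12 (cv2) and the standard library are available. Lean on these libraries where they do the work, as an engineer would, in place of code of your own. Each camera call takes 0.05 s, during which the arm holds its last target. There are 200 camera calls.

## Working session

There is one attempt and no reset: what is moved stays moved. The work goes in short steps, Python scripts to look and compute and a tool call to move; the robot and the scene stay as the last step left them, time stands still between calls to the robot, and variables do not carry over. Pictures are saved under pics/ and viewed, at most 14 in all, crops included, and the job is handed in when it is done.

Besides the shell and the picture viewer there is one more tool, called as a command line: name --argument value ..., lists and objects as JSON in quotes. jog_arm: Moves the arm, as the interface text tells. Its arguments: {"type":"object","properties":{"increments":{"type":"array"},"force":{"type":"number"}},"required":["increments"]}

```bash
ls; mkdir -p pics
python3 - <<'E'
from cell import status, imaging, ticket, r
import cv2
print(status.observe())
for n in ("scene","side","wrist"):
    im=imaging.capture(n); cv2.imwrite(f"pics/{n}0.png",im[:,:,::-1]); print(n,imaging.get_calibration(n))
E
```

```text
pics
{'time_s': 0.0, 'qpos': array([ 1.04134866e+00,  4.91563676e-01,  1.55944195e+00, -2.70074124e-06,
        1.09169873e+00, -1.05595673e-01]), 'qvel': array([-0.00018469, -0.0002095 , -0.00038291, -0.00014069, -0.00080152,
        0.00075206]), 'effort': array([-1.05495878e-03, -6.12627482e+01, -2.58183879e+01,  6.91361446e-02,
        4.83515114e-02, -1.00580505e-04]), 'eef_pos': array([0.25690219, 0.56949658, 0.21406177]), 'eef_rot': array([ 2.10342555e-01,  9.77627588e-01, -5.28442453e-04, -1.72406917e-04]), 'force': array([-0.06698683, -0.39062855, -1.29119407]), 'wrist_torque': array([ 0.01212276, -0.02046956,  0.0086248 ]), 'grasp_force': 0.0, 'opening': 0.0953363120654021}
scene {'fx': 469.6673710190581, 'fy': 469.6673710190581, 'cx': 317.2593085257188, 'cy': 241.26335467610608, 'rvec': array([ 2.09934448,  1.42520589, -0.48813053]), 'tvec': array([-0.14796733, -0.30577961,  1.41293491])}
side {'fx': 438.95241823144767, 'fy': 438.95241823144767, 'cx': 322.9131252448177, 'cy': 242.73072986195044, 'rvec': array([ 2.145374  , -0.45894523,  0.2418405 ]), 'tvec': array([-0.43349215,  0.14849257,  1.09338149])}
wrist {'fx': 371.64829954431775, 'fy': 371.64829954431775, 'cx': 321.1545919192848, 'cy': 233.87191972828649, 'rvec': array([-2.45346973, -1.58812307, -0.19984282]), 'tvec': array([-0.62509889, -0.02962607,  0.39061666])}
```

View pics/scene0.png

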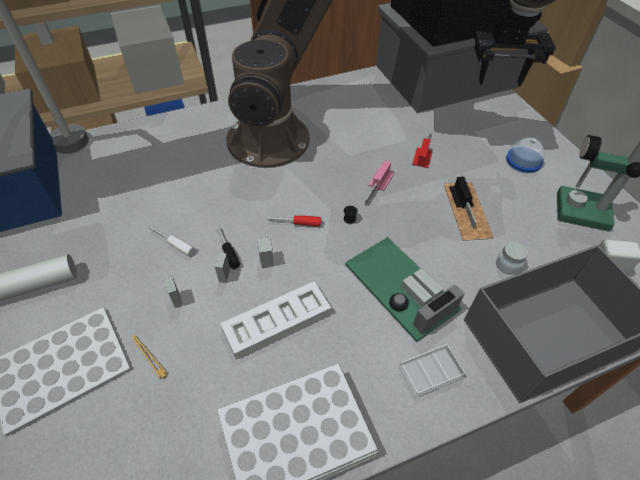

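View pics/side0.png

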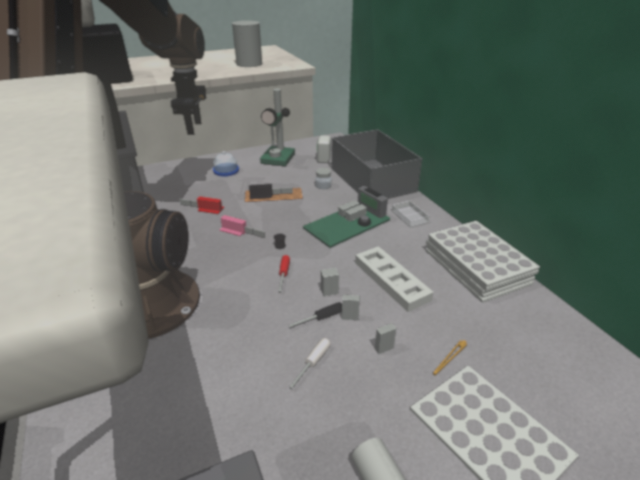

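View pics/wrist0.png

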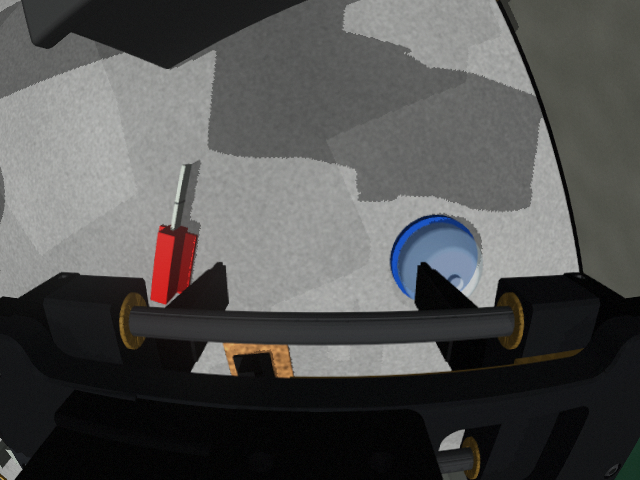

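The scene shows blade and pad at about (465,205), gauge at (405,287), rack at (277,318) and three blocks at (174,291), (222,266) and (265,252). The red and pink blades and the red and white drivers are look-alikes. The black driver is at (229,248), close to the middle block.

```bash
cat > h.py <<'E'
import numpy as np, cv2
from scipy.spatial.transform import Rotation as R
from cell import status, imaging, ticket, r
def ray(name,cal,px):
    px=np.atleast_2d(np.float64(px)); d=(px-[cal['cx'],cal['cy']])/cal['fx']
    if name=='wrist':
        th=np.linalg.norm(d,axis=1,keepdims=True); s=np.where(th>1e-9,np.sin(th)/np.maximum(th,1e-9),1)
        v=np.hstack([d*s,np.cos(th)])
    else: v=np.hstack([d,np.ones((len(d),1))]); v/=np.linalg.norm(v,axis=1,keepdims=True)
    M=R.from_rotvec(cal['rvec']).as_matrix()
    return -M.T@cal['tvec'], v@M
def plane(name,cal,px,z):
    o,v=ray(name,cal,px); return o+v*((z-o[2])/v[:,2])[:,None]
def proj(name,cal,P):
    c=np.atleast_2d(P)@R.from_rotvec(cal['rvec']).as_matrix().T+cal['tvec']
    if name!='wrist': return c[:,:2]/c[:,2:]*cal['fx']+[cal['cx'],cal['cy']]
    n=np.linalg.norm(c[:,:2],axis=1,keepdims=True); th=np.arctan2(n,c[:,2:])
    return c[:,:2]/n*th*cal['fx']+[cal['cx'],cal['cy']]
def tcp():
    s=status.observe(); return s['eef_pos'],R.from_quat(s['eef_rot']).as_matrix(),s
def totool(dw):  # world shift -> tool axes
    return tcp()[1].T@np.array(dw)
def shot(name,fn=None):
    cal=imaging.get_calibration(name); im=imaging.capture(name)
    if fn: cv2.imwrite(f'pics/{fn}.png',im[:,:,::-1])
    return im,cal
E
python3 - <<'E'
from h import *
np.set_printoptions(precision=3,suppress=True)
c=imaging.get_calibration('scene')
for n,p,z in [('blade',(460,185),.04),('tip',(475,226),.02),('pad',(468,209),0),('gauge',[(391,239),(346,265),(417,335),(463,303)],.012),('button',(398,299),.02),('rack',[(318,285),(331,303),(221,327),(234,351)],.03),('blk',[(174,303),(222,278),(265,263)],0),('loupe',(350,220),0),('jar',(513,268),0),('drv',[(221,229),(235,266)],0)]:
    print(n,plane('scene',c,p,z).tolist().__repr__() if 0 else plane('scene',c,p,z))
p,M,s=tcp(); cw=imaging.get_calibration('wrist'); o,v=ray('wrist',cw,[[cw['cx'],cw['cy']],[320,0],[640,234]])
print('cam in tool',M.T@(o-p),(v@M)); print(M)
E
```

```text
blade [[0.408 0.403 0.04 ]]
tip [[0.531 0.374 0.02 ]]
pad [[0.461 0.404 0.   ]]
gauge [[0.486 0.161 0.012]
 [0.517 0.025 0.012]
 [0.74  0.092 0.012]
 [0.708 0.226 0.012]]
button [[0.65  0.093 0.02 ]]
rack [[ 0.556 -0.062  0.03 ]
 [ 0.61  -0.053  0.03 ]
 [ 0.579 -0.291  0.03 ]
 [ 0.641 -0.28   0.03 ]]
blk [[ 0.464 -0.374  0.   ]
 [ 0.437 -0.256 -0.   ]
 [ 0.433 -0.149 -0.   ]]
loupe [[0.383 0.098 0.   ]]
jar [[0.664 0.399 0.   ]]
drv [[ 0.29  -0.22   0.   ]
 [ 0.415 -0.219  0.   ]]
cam in tool [ 0.07   0.    -0.171] [[-0.25   0.     0.968]
 [ 0.368 -0.004  0.93 ]
 [-0.162  0.757  0.634]]
[[-0.912  0.411 -0.   ]
 [ 0.411  0.912 -0.001]
 [ 0.    -0.001 -1.   ]]
```

jog_arm --increments '[{"hand":1,"offset":[-0.241,-0.187,-0.09],"spin":85},{"hand":1,"offset":[-0.241,-0.187,-0.09],"spin":85},{"hand":1,"offset":[-0.241,-0.187,-0.09],"spin":85},{"hand":1,"offset":[-0.241,-0.187,-0.09],"spin":85},{"hand":1,"offset":[-0.241,-0.187,-0.09],"spin":85},{"hand":1,"offset":[-0.241,-0.187,-0.09],"spin":85},{"hand":1,"offset":[-0.241,-0.187,-0.09],"spin":85},{"hand":1,"offset":[-0.241,-0.187,-0.09],"spin":85},{"hand":1,"offset":[-0.241,-0.187,-0.09],"spin":85},{"hand":1,"offset":[-0.241,-0.187,-0.09],"spin":85},{"hand":1,"offset":[-0.241,-0.187,-0.09],"spin":85},{"hand":1,"offset":[-0.241,-0.187,-0.09],"spin":85}]'

```text
time_s: 1.15
eef_pos: [0.3998, 0.2998, 0.3046]
eef_rot: [0.818, 0.576, -0.0, -0.0]
force: [-0.0, 0.0, 0.2]
opening: 0.0951
grasp_force: 0.0
```

jog_arm --increments '[{"hand":1,"offset":[0,0,0],"spin":71},{"hand":1,"offset":[0,0,0],"spin":71},{"hand":1,"offset":[0,0,0],"spin":71},{"hand":1,"offset":[0,0,0],"spin":71},{"hand":1,"offset":[0,0,0],"spin":71},{"hand":1,"offset":[0,0,0],"spin":71},{"hand":1,"offset":[0,0,0],"spin":71},{"hand":1,"offset":[0,0,0],"spin":71},{"hand":1,"offset":[0,0,0],"spin":71},{"hand":1,"offset":[0,0,0],"spin":71},{"hand":1,"offset":[0,0,0],"spin":71},{"hand":1,"offset":[0,0,0],"spin":71}]'

```text
time_s: 2.15
eef_pos: [0.3997, 0.3001, 0.3045]
eef_rot: [1.0, -0.001, -0.0, 0.0]
force: [-0.1, 0.8, 0.6]
opening: 0.0954
grasp_force: 0.0
```

Run:
```python
from h import *
print(tcp()[2]['qpos'])
im,c=shot('wrist','w1'); print(c)
```

```text
[5.11829381e-01 2.23137370e-01 1.72783267e+00 8.09876321e-05
 1.19077884e+00 2.08382271e+00]
{'fx': 371.64829954431775, 'fy': 371.64829954431775, 'cx': 321.1545919192848, 'cy': 233.87191972828649, 'rvec': array([-2.08765062,  2.08671198,  0.26331997]), 'tvec': array([0.29998035, 0.33660568, 0.57740456])}
```

View pics/w1.png

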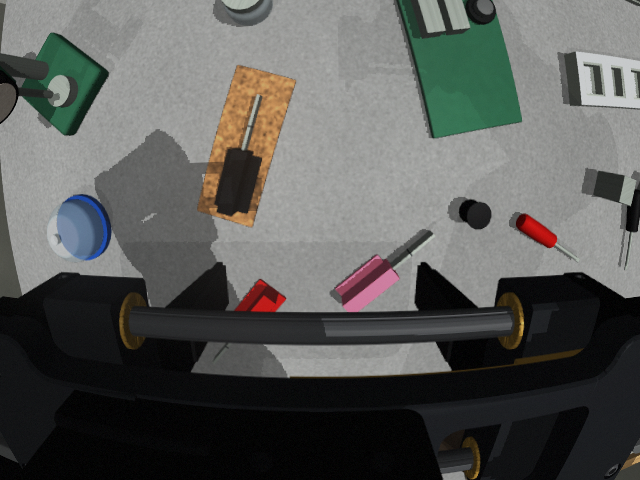

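The wrist view shows the pad and black blade, with the tip at (259,95) and the handle at (238,180). The gauge plate is cut off at the top, the pink and red decoys are near the fingers, and the loupe is at (475,213).

```bash
cat >> h.py <<'E'
def comps(mask,amin=60):
    cs,_=cv2.findContours(mask.astype(np.uint8),cv2.RETR_EXTERNAL,cv2.CHAIN_APPROX_NONE)
    return sorted([c for c in cs if cv2.contourArea(c)>amin],key=cv2.contourArea,reverse=True)
def rect(name,cal,cont,z):
    P=plane(name,cal,cont.reshape(-1,2),z)[:,:2]
    (c,(w,h),a)=cv2.minAreaRect((P*1000).astype(np.float32))
    if w<h: w,h,a=h,w,a+90
    return np.round(c,1),round(w,1),round(h,1),round((a+90)%180-90,2)
def roi(m,x0,y0,x1,y1):
    o=np.zeros_like(m); o[y0:y1,x0:x1]=m[y0:y1,x0:x1]; return o
E
python3 - <<'E'
from h import *
im=cv2.imread('pics/w1.png')[:,:,::-1]; c=imaging.get_calibration('wrist')
hsv=cv2.cvtColor(np.ascontiguousarray(im),cv2.COLOR_RGB2HSV); H,S,V=cv2.split(hsv)
pad=(H>8)&(H<22)&(S>110)&(V>60)
pad=cv2.morphologyEx(roi(pad,190,55,305,235).astype(np.uint8),cv2.MORPH_CLOSE,np.ones((5,5)))
k=comps(pad)[0]; print('pad',rect('wrist',c,k,.004))
hull=np.zeros_like(pad); cv2.drawContours(hull,[cv2.convexHull(k)],-1,1,-1)
dark=(V<45)&(S<150)&(hull>0)
dk=cv2.morphologyEx(dark.astype(np.uint8),cv2.MORPH_OPEN,np.ones((3,3)))
for q in comps(dk,30): print('dark',cv2.boundingRect(q),rect('wrist',c,q,.044),rect('wrist',c,q,.01))
st=(S<60)&(V>60)&(cv2.erode(hull,np.ones((9,9)))>0)
for q in comps(st,20): print('steel',cv2.boundingRect(q),rect('wrist',c,q,.028))
x=cv2.resize(im[55:235,185:305],None,fx=4,fy=4,interpolation=cv2.INTER_CUBIC)[:600]; cv2.imwrite('pics/c1.png',cv2.resize(im[85:235,190:290],None,fx=4,fy=4,interpolation=cv2.INTER_CUBIC)[:,:,::-1])
E
```

```text
pad (array([464.5, 399.7]), 198.6, 79.0, -17.56)
dark (215, 149, 44, 66) (array([421.1, 400.3]), 80.5, 42.5, -15.84) (array([417.3, 408.2]), 86.8, 45.9, -15.84)
steel (241, 94, 21, 57) (array([492.9, 384.5]), 70.8, 7.6, -16.85)
```

View pics/c1.png

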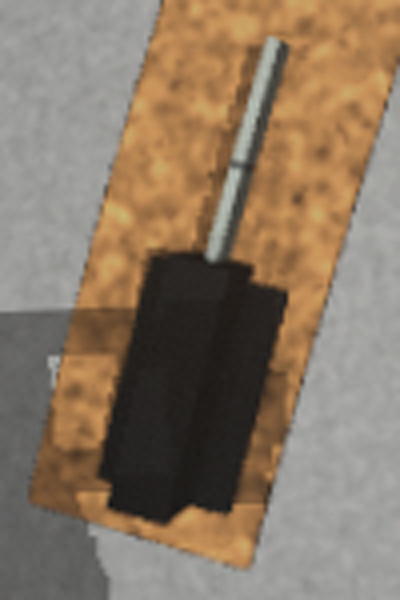

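Run:
```python
from h import *
np.set_printoptions(precision=4,suppress=True)
c=imaging.get_calibration('wrist')
f=lambda p:np.array(p)/4+[190,85]
print(plane('wrist',c,f([(277,39),(212,260)]),.028))
t=plane('wrist',c,f([(277,39)]),.028)[0];b=plane('wrist',c,f([(212,260)]),.028)[0]
d=t-b;print(np.degrees(np.arctan2(d[1],d[0])),np.linalg.norm(d), 'origin',t-d/np.linalg.norm(d)*.11)
print(plane('wrist',c,f([(148,255),(250,265),(102,478),(200,488)]),.044))
```

```text
[[0.5263 0.3743 0.028 ]
 [0.4594 0.3949 0.028 ]]
-17.11910135244754 0.0699292716584051 origin [0.4211 0.4067 0.028 ]
[[0.4619 0.4109 0.044 ]
 [0.458  0.3802 0.044 ]
 [0.3953 0.4279 0.044 ]
 [0.3919 0.3974 0.044 ]]
```

jog_arm --increments '[{"hand":1,"offset":[0.02,0.21,0.055],"spin":0},{"hand":1,"offset":[0.02,0.21,0.055],"spin":0},{"hand":1,"offset":[0.02,0.21,0.055],"spin":0},{"hand":1,"offset":[0.02,0.21,0.055],"spin":0},{"hand":1,"offset":[0.02,0.21,0.055],"spin":0},{"hand":1,"offset":[0.02,0.21,0.055],"spin":0},{"hand":1,"offset":[0.02,0.21,0.055],"spin":0},{"hand":1,"offset":[0.02,0.21,0.055],"spin":0},{"hand":1,"offset":[0.02,0.21,0.055],"spin":0},{"hand":1,"offset":[0.02,0.21,0.055],"spin":0},{"hand":1,"offset":[0.02,0.21,0.055],"spin":0}]'

```text
time_s: 3.12
eef_pos: [0.4187, 0.0912, 0.2499]
eef_rot: [1.0, -0.001, 0.0, -0.0]
force: [-0.5, 0.4, 0.1]
opening: 0.0949
grasp_force: 0.0
```

Run:
```python
from h import *
import pickle
im,c=shot('wrist','w2'); pickle.dump(c,open('w2.pkl','wb'))
```

jog_arm --increments '[{"hand":1,"offset":[-0.04,0.33,-0.03],"spin":0},{"hand":1,"offset":[-0.04,0.33,-0.03],"spin":0},{"hand":1,"offset":[-0.04,0.33,-0.03],"spin":0},{"hand":1,"offset":[-0.04,0.33,-0.03],"spin":0},{"hand":1,"offset":[-0.04,0.33,-0.03],"spin":0},{"hand":1,"offset":[-0.04,0.33,-0.03],"spin":0},{"hand":1,"offset":[-0.04,0.33,-0.03],"spin":0},{"hand":1,"offset":[-0.04,0.33,-0.03],"spin":0},{"hand":1,"offset":[-0.04,0.33,-0.03],"spin":0},{"hand":1,"offset":[-0.04,0.33,-0.03],"spin":0},{"hand":1,"offset":[-0.04,0.33,-0.03],"spin":0},{"hand":1,"offset":[-0.04,0.33,-0.03],"spin":0}]'

```text
time_s: 4.17
eef_pos: [0.3774, -0.2384, 0.2795]
eef_rot: [1.0, -0.002, -0.0, -0.0]
force: [-0.2, -0.1, -0.5]
opening: 0.0951
grasp_force: 0.0
```

Run:
```python
from h import *
import pickle
im,c=shot('wrist','w3'); pickle.dump(c,open('w3.pkl','wb')); print(tcp()[2]['qpos'])
```

```text
[-7.11561698e-01  1.61716177e-01  1.87848811e+00  2.12877577e-04
  1.10160870e+00  8.61936663e-01]
```

View pics/w2.png

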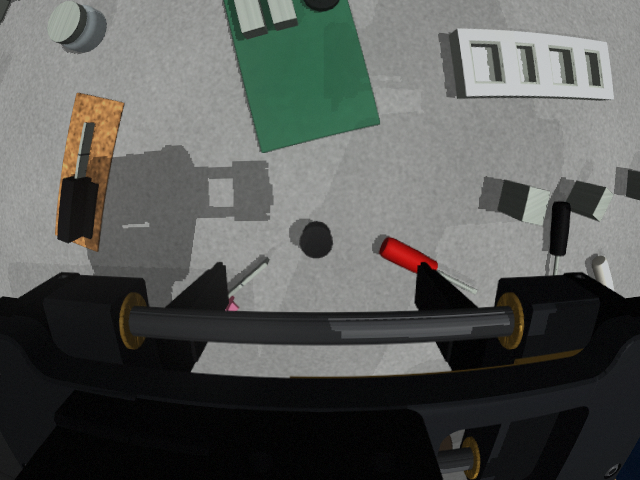

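View pics/w3.png

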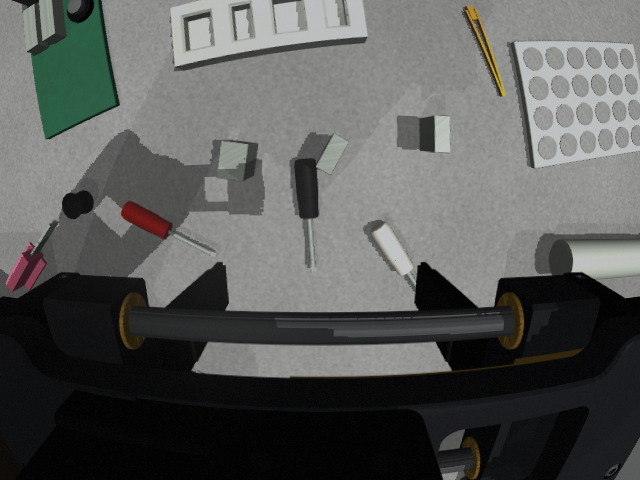

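The views w2 and w3 show the gauge plate with its jaws cut off at the top and the rack slots, reading +y to -y, as wide, narrow, wide, narrow. In w3 there are three blocks with tops at (235,153), (333,154) and (438,134); the black driver at (307,190) nearly touches the middle one.

Run:
```python
from h import *
import pickle
im=cv2.imread('pics/w3.png')[:,:,::-1]; c=pickle.load(open('w3.pkl','rb'))
hsv=cv2.cvtColor(np.ascontiguousarray(im),cv2.COLOR_RGB2HSV); H,S,V=cv2.split(hsv)
L=cv2.bilateralFilter(cv2.cvtColor(np.ascontiguousarray(im),cv2.COLOR_RGB2GRAY),7,25,5)
for n,(x0,y0,x1,y1) in dict(A=(205,130,270,190),B=(300,125,360,185),C=(395,105,460,160)).items():
    sub=L[y0:y1,x0:x1]; print(n,[int(v) for v in np.percentile(sub,[5,25,50,75,90,97])])
    # greenish tint of top faces
    g=im[:,:,1].astype(int)-im[:,:,2]; m=roi((cv2.GaussianBlur((im[:,:,1].astype(np.float32)*2-im[:,:,0]-im[:,:,2]),(5,5),0)>5),x0,y0,x1,y1)
    for q in comps(m,40)[:3]: print('  tint',cv2.boundingRect(q),rect('wrist',c,q,.064))
crop=lambda x,y,w=64,h=75: cv2.resize(im[y:y+h,x:x+w],None,fx=4,fy=4,interpolation=cv2.INTER_CUBIC)
comp=np.hstack([crop(205,128),crop(298,125),crop(395,105)]); print(comp.shape)
rk=cv2.resize(im[0:75,165:373],None,fx=3.69,fy=3.69,interpolation=cv2.INTER_CUBIC)[:,:768]
cv2.imwrite('pics/c2.png',np.vstack([comp,rk])[:600,:,::-1])
```

```text
A [63, 93, 134, 144, 149, 151]
  tint (217, 140, 41, 41) (array([ 427.7, -148.5]), 41.6, 40.3, -9.61)
B [34, 86, 138, 149, 156, 159]
  tint (316, 133, 33, 42) (array([ 433.4, -249.3]), 42.5, 19.9, -28.42)
C [46, 96, 145, 151, 186, 191]
  tint (433, 114, 19, 40) (array([ 458.2, -366.8]), 42.3, 20.5, 0.76)
(300, 768, 3)
```

View pics/c2.png

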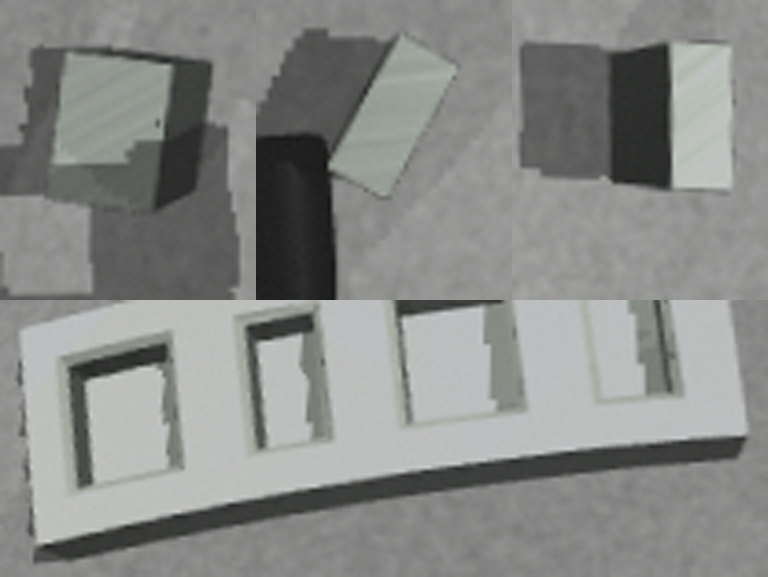

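Run:
```python
from h import *
import pickle
np.set_printoptions(precision=1,suppress=True)
c=pickle.load(open('w3.pkl','rb'))
Q=dict(A=[(68,50),(172,65),(155,212),(45,195)],B=[(147,33),(201,65),(131,197),(74,167)],C=[(158,43),(219,45),(221,190),(158,187)])
O=dict(A=(205,128),B=(298,125),C=(395,105))
for n in Q:
    P=plane('wrist',c,np.array(Q[n])/4+O[n],.064)[:,:2]*1e3
    e=(P[0]+P[1])/2-(P[2]+P[3])/2; w=(P[1]+P[2])/2-(P[0]+P[3])/2
    print(n,P.mean(0),np.linalg.norm(e),np.linalg.norm(w),np.degrees(np.arctan2(e[1],e[0])),np.degrees(np.arctan2(w[1],w[0]))+90)
S=lambda p:plane('wrist',c,(np.array(p)-[0,300])/3.69+[165,0],.03)[:,:2]*1e3
h3=S([(58,355),(172,332),(184,468),(68,492)]);h2=S([(234,316),(320,303),(333,438),(247,452)])
for h in(h3,h2): print(h.tolist(),h.mean(0))
k=S([(20,330),(37,540),(747,435)]); print(k, np.linalg.norm(k[1]-k[2])); d=k[1]-k[2]; print(np.degrees(np.arctan2(d[1],d[0])))
b=S([(68,492),(184,468),(247,452),(333,438),(405,425),(525,410),(597,403),(684,395)]); print(b)
d=np.polyfit(b[:,1],b[:,0],1); print(d,np.degrees(np.arctan(d[0])))
print('driver',plane('wrist',c,[(306,160),(298,165),(316,165)],.015)[:,:2]*1e3)
```

```text
A [ 427.8 -144.6] 39.18557588958794 29.619763565405798 -9.784538339338193 -10.105712571324077
B [ 433.2 -250. ] 39.28395973569897 16.456704481768902 -27.95324553414696 -29.221698073615812
C [ 457.4 -367.3] 38.93520782664804 17.712173557231868 1.6941694413761996 0.9963324536882965
[[608.1096415852043, -71.62931659327745], [610.9847151711054, -110.56420094346767], [563.1436516760416, -116.1482789406113], [559.3359290549125, -77.14177882503043]] [585.4 -93.9]
[[614.3531645365676, -130.9091308068509], [616.3485247528098, -158.58221216811737], [569.2759228727211, -163.73646395639216], [566.6414770811987, -136.52400643130764]] [ 591.7 -147.4]
[[ 619.5  -57.4]
 [ 544.3  -66.7]
 [ 568.9 -290.6]] 225.29026682620167
96.25304189422926
[[ 559.3  -77.1]
 [ 563.1 -116.1]
 [ 566.6 -136.5]
 [ 569.3 -163.7]
 [ 572.4 -186.1]
 [ 576.2 -222.8]
 [ 578.5 -244.8]
 [ 581.6 -271.4]]
[ -0.1 550.4] -6.585763047300934
driver [[ 424.3 -220.6]
 [ 418.5 -211.2]
 [ 418.4 -232.2]]
```

A is thick and B and C are thin. Rack yaw is 6.5°, with hole3 at (585,-94) mm. I'll start with block A.

jog_arm --increments '[{"hand":0.65,"offset":[0.048,-0.0955,0.1],"spin":9.9},{"hand":0.65,"offset":[0.048,-0.0955,0.1],"spin":9.9},{"hand":0.65,"offset":[0.048,-0.0955,0.1],"spin":9.9},{"hand":0.65,"offset":[0.048,-0.0955,0.15],"spin":9.9},{"hand":0.65,"offset":[0.048,-0.0955,0.15],"spin":9.9},{"hand":0.65,"offset":[0.048,-0.0955,0.15],"spin":9.9},{"hand":0.65,"offset":[0.048,-0.0955,0.15],"spin":9.9},{"hand":0.65,"offset":[0.048,-0.0955,0.15],"spin":9.9},{"hand":0.65,"offset":[0.048,-0.0955,0.15],"spin":9.9}]'

```text
time_s: 4.97
eef_pos: [0.4263, -0.145, 0.1313]
eef_rot: [0.996, -0.089, 0.001, 0.001]
force: [0.4, -0.4, 0.2]
opening: 0.062
grasp_force: 0.0
```

Run:
```python
from h import *
p,M,s=tcp(); print(p,np.degrees(np.arctan2(M[1,0],M[0,0])), s['opening'])
print(totool(np.array([.4278,-.1446,.036])-p))
im,c=shot('wrist','w4')
```

```text
[ 0.42627695 -0.14497581  0.13134332] -10.18476443011003 0.062004578571386894
[ 0.00115632 -0.00071433  0.09534653]
```

View pics/w4.png

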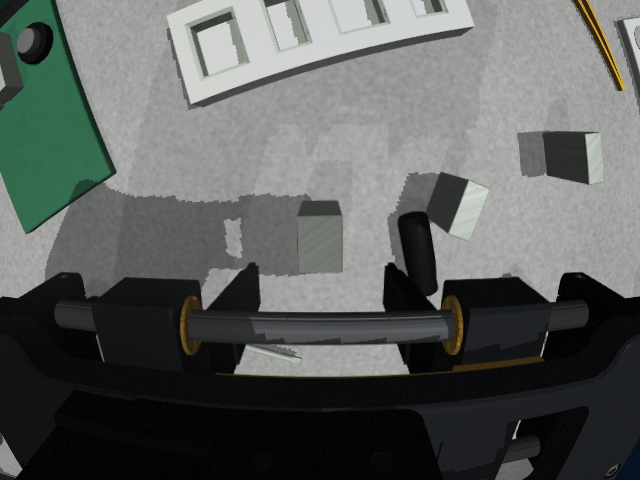

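The block top at (320,244) is centred between the fingers. I'll descend and grip.

jog_arm --increments '[{"hand":0.65,"offset":[0.001,-0.0005,0.04],"spin":0},{"hand":0.65,"offset":[0.001,-0.0005,0.08],"spin":0},{"hand":0.65,"offset":[0.001,-0.0005,0.094],"spin":0},{"hand":0.65,"offset":[0.001,-0.0005,0.094],"spin":0},{"hand":0.2,"offset":[0.001,-0.0005,0.094],"spin":0},{"hand":0.2,"offset":[0.001,-0.0005,0.094],"spin":0},{"hand":0.2,"offset":[0.001,-0.0005,0.094],"spin":0},{"hand":0.2,"offset":[0.001,-0.0005,0.094],"spin":0},{"hand":0.2,"offset":[0.001,-0.0005,0.094],"spin":0},{"hand":0.2,"offset":[0.001,-0.0005,0.094],"spin":0},{"hand":0.2,"offset":[0.001,-0.0005,0.094],"spin":0},{"hand":0.2,"offset":[0.001,-0.0005,0.094],"spin":0}]' --force 30

```text
time_s: 6.02
eef_pos: [0.427, -0.1443, 0.0363]
eef_rot: [0.996, -0.089, 0.001, 0.0]
force: [-1.4, 0.1, 9.9]
opening: 0.0294
grasp_force: 29.9
```

Run:
```python
from h import *
p,M,s=tcp(); print(p,np.degrees(np.arctan2(M[1,0],M[0,0])), s['opening'],s['grasp_force'])
for h in [(585.4,-93.9),(591.7,-147.4)]: print(totool(np.array([h[0]/1e3,h[1]/1e3,p[2]])-p))
```

```text
[ 0.42703407 -0.14430292  0.03634926] -10.174037368616563 0.029416865299473863 29.92843598127365
[ 0.1469725  -0.07758399  0.00017176]
[ 0.1626236  -0.02603808  0.00021138]
```

jog_arm --increments '[{"hand":0.2,"offset":[0,0,-0.04],"spin":0},{"hand":0.2,"offset":[0,0,-0.07],"spin":0},{"hand":0.2,"offset":[0.147,-0.0776,-0.07],"spin":-16.7},{"hand":0.2,"offset":[0.147,-0.0776,-0.07],"spin":-16.7},{"hand":0.2,"offset":[0.147,-0.0776,-0.07],"spin":-16.7},{"hand":0.2,"offset":[0.147,-0.0776,-0.07],"spin":-16.7},{"hand":0.2,"offset":[0.147,-0.0776,-0.07],"spin":-16.7},{"hand":0.2,"offset":[0.147,-0.0776,-0.045],"spin":-16.7},{"hand":0.2,"offset":[0.147,-0.0776,-0.045],"spin":-16.7},{"hand":0.2,"offset":[0.147,-0.0776,-0.045],"spin":-16.7},{"hand":0.2,"offset":[0.147,-0.0776,-0.045],"spin":-16.7},{"hand":0.2,"offset":[0.147,-0.0776,-0.045],"spin":-16.7}]'

```text
time_s: 7.02
eef_pos: [0.5852, -0.0941, 0.0816]
eef_rot: [0.998, 0.057, 0.0, 0.0]
force: [-0.5, -0.1, -1.6]
opening: 0.0301
grasp_force: 29.9
```

Run:
```python
from h import *
p,M,s=tcp(); print(p,np.degrees(np.arctan2(M[1,0],M[0,0])), s['opening'],s['grasp_force'])
im,c=shot('wrist','w5')
a=im[190:390,210:430]; cv2.imwrite('pics/c5.png',cv2.resize(a,None,fx=3,fy=3,interpolation=cv2.INTER_CUBIC)[:,:,::-1])
```

```text
[ 0.58519624 -0.09405433  0.08161618] 6.492338410312526 0.030058509077232003 29.92230713367462
```

View pics/c5.png

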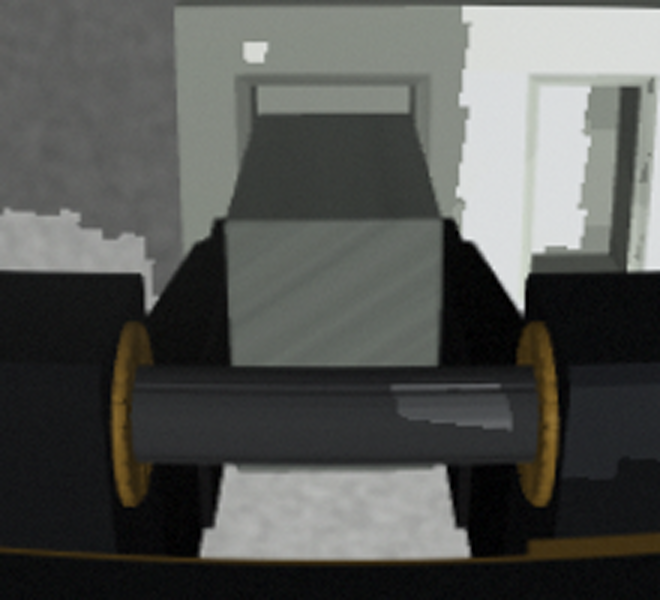

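```bash
cat > chk.py <<'E'
from h import *
def chk(px,zs,bx=210,by=190,sc=3):
    c=imaging.get_calibration('wrist'); p,M,s=tcp()
    for q,z in zip(px,zs):
        P=plane('wrist',c,[np.array(q)/sc+[bx,by]],z)[0]; print(q,z,np.round(M.T@(P-p)*1e3,1))
E
python3 - <<'E'
from chk import *
chk([(250,113),(415,113),(236,75),(431,75),(256,86),(411,86)],[.0453,.0453,.03,.03,.03,.03])
E
```

```text
(250, 113) 0.0453 [ 20.4 -16.2  36.4]
(415, 113) 0.0453 [20.4 15.4 36.4]
(236, 75) 0.03 [ 24.7 -20.1  51.7]
(431, 75) 0.03 [24.7 19.7 51.7]
(256, 86) 0.03 [ 22.4 -16.1  51.7]
(411, 86) 0.03 [22.4 15.6 51.7]
```

Block and slot are aligned within 0.5 mm. I'll insert it.

jog_arm --increments '[{"hand":0.2,"offset":[0,0,0.01],"spin":0},{"hand":0.2,"offset":[0,0,0.02],"spin":0},{"hand":0.2,"offset":[0,0,0.028],"spin":0},{"hand":0.2,"offset":[0,0,0.034],"spin":0},{"hand":0.2,"offset":[0,0,0.036],"spin":0},{"hand":0.2,"offset":[0,0,0.036],"spin":0},{"hand":0.2,"offset":[0,0,0.036],"spin":0},{"hand":0.2,"offset":[0,0,0.036],"spin":0}]'

```text
time_s: 7.73
eef_pos: [0.5849, -0.0935, 0.0452]
eef_rot: [0.998, 0.057, -0.0, -0.0]
force: [-5.0, 1.9, 13.8]
opening: 0.0296
grasp_force: 30.0
```

Run:
```python
from h import *
p,M,s=tcp(); print(p, s['opening'],s['force'])
for b in [(433.2,-250.0)]: print(totool(np.array([b[0]/1e3,b[1]/1e3,p[2]])-p))
```

```text
[ 0.58493595 -0.09351977  0.04522902] 0.029618485740109883 [-4.96157925  1.90395393 13.77800445]
[-1.68555269e-01  1.38199066e-01 -1.81332808e-05]
```

jog_arm --increments '[{"hand":0.55,"offset":[0,0,0],"spin":0},{"hand":0.55,"offset":[0,0,0],"spin":0},{"hand":0.55,"offset":[0,0,0],"spin":0},{"hand":0.55,"offset":[0,0,-0.04],"spin":0},{"hand":0.55,"offset":[0,0,-0.08],"spin":0},{"hand":0.55,"offset":[-0.169,0.138,-0.09],"spin":35},{"hand":0.55,"offset":[-0.169,0.138,-0.09],"spin":35},{"hand":0.55,"offset":[-0.169,0.138,-0.09],"spin":35},{"hand":0.55,"offset":[-0.169,0.138,-0.09],"spin":35},{"hand":0.55,"offset":[-0.169,0.138,-0.09],"spin":35},{"hand":0.55,"offset":[-0.169,0.138,-0.09],"spin":35},{"hand":0.55,"offset":[-0.169,0.138,-0.09],"spin":35}]'

```text
time_s: 8.73
eef_pos: [0.4313, -0.2519, 0.1347]
eef_rot: [0.969, -0.248, 0.0, 0.0]
force: [-0.5, -0.9, -0.3]
opening: 0.052
grasp_force: 0.0
```

jog_arm --increments '[{"hand":0.55,"offset":[0,0,0],"spin":0},{"hand":0.55,"offset":[0,0,0],"spin":0}]'

```text
time_s: 8.9
eef_pos: [0.4336, -0.2495, 0.1344]
eef_rot: [0.969, -0.245, 0.0, -0.0]
force: [0.8, 0.1, -0.3]
opening: 0.0525
grasp_force: 0.0
```

Run:
```python
from h import *
p,M,s=tcp(); print(p,np.degrees(np.arctan2(M[1,0],M[0,0])), s['opening'])
print(totool(np.array([.4332,-.25,.036])-p))
im,c=shot('wrist','w6'); shot('scene','s6')
a=im[0:400,160:480]; cv2.imwrite('pics/c6.png',cv2.resize(a,None,fx=1.5,fy=1.5,interpolation=cv2.INTER_CUBIC)[:,:,::-1])
```

```text
[ 0.43356343 -0.24946553  0.13442902] -28.39369430088733 0.05251492291338013
[-6.54485554e-05  6.66265006e-04  9.84288606e-02]
```

View pics/c6.png

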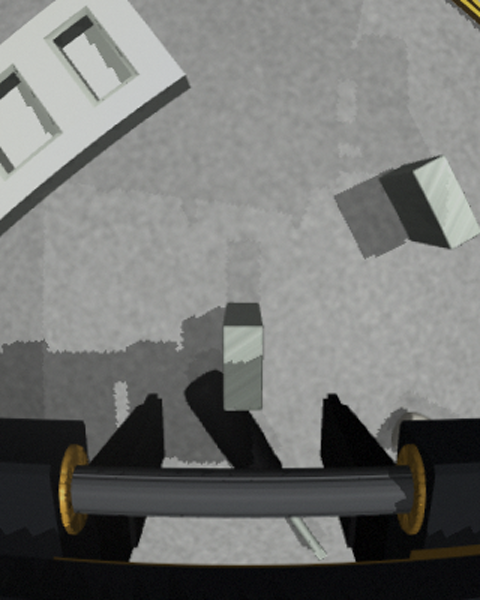

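Block B is centred between the fingers. The driver handle lies below the left finger, so I'll grip a little higher.

jog_arm --increments '[{"hand":0.5,"offset":[0,0.0005,0.04],"spin":0},{"hand":0.5,"offset":[0,0.0005,0.08],"spin":0},{"hand":0.5,"offset":[0,0.0005,0.096],"spin":0},{"hand":0.5,"offset":[0,0.0005,0.096],"spin":0},{"hand":0.1,"offset":[0,0.0005,0.096],"spin":0},{"hand":0.1,"offset":[0,0.0005,0.096],"spin":0},{"hand":0.1,"offset":[0,0.0005,0.096],"spin":0},{"hand":0.1,"offset":[0,0.0005,0.096],"spin":0},{"hand":0.1,"offset":[0,0.0005,0.096],"spin":0},{"hand":0.1,"offset":[0,0.0005,0.096],"spin":0},{"hand":0.1,"offset":[0,0.0005,0.096],"spin":0},{"hand":0.1,"offset":[0,0.0005,0.096],"spin":0}]'

```text
time_s: 10.0
eef_pos: [0.433, -0.2507, 0.0395]
eef_rot: [0.969, -0.246, 0.001, 0.0]
force: [0.2, 1.6, 7.3]
opening: 0.018
grasp_force: 30.0
```

Run:
```python
from h import *
p,M,s=tcp(); print(p,np.degrees(np.arctan2(M[1,0],M[0,0])), s['opening'],s['grasp_force'])
for h in [(591.5,-147.3),(603.7,-254.9)]: print(totool(np.array([h[0]/1e3,h[1]/1e3,p[2]])-p))
```

```text
[ 0.43296559 -0.25070023  0.03950422] -28.487758770483307 0.017996217883496684 29.9938702583313
[ 9.00198859e-02 -1.66496756e-01  1.31865657e-04]
[ 0.1520647  -0.07774412  0.00023484]
```

jog_arm --increments '[{"hand":0.1,"offset":[0,0,-0.04],"spin":0},{"hand":0.1,"offset":[0,0,-0.07],"spin":0},{"hand":0.1,"offset":[0.152,-0.0777,-0.07],"spin":-35},{"hand":0.1,"offset":[0.152,-0.0777,-0.07],"spin":-35},{"hand":0.1,"offset":[0.152,-0.0777,-0.07],"spin":-35},{"hand":0.1,"offset":[0.152,-0.0777,-0.07],"spin":-35},{"hand":0.1,"offset":[0.152,-0.0777,-0.07],"spin":-35},{"hand":0.1,"offset":[0.152,-0.0777,-0.07],"spin":-35},{"hand":0.1,"offset":[0.152,-0.0777,-0.045],"spin":-35},{"hand":0.1,"offset":[0.152,-0.0777,-0.045],"spin":-35},{"hand":0.1,"offset":[0.152,-0.0777,-0.045],"spin":-35},{"hand":0.1,"offset":[0.152,-0.0777,-0.045],"spin":-35}]'

```text
time_s: 11.0
eef_pos: [0.6027, -0.2549, 0.0844]
eef_rot: [0.998, 0.056, -0.0, -0.0]
force: [0.3, -0.3, -0.4]
opening: 0.0175
grasp_force: 30.0
```

Run:
```python
from h import *
p,M,s=tcp(); print(p,np.degrees(np.arctan2(M[1,0],M[0,0])), s['opening'],s['grasp_force'])
im,c=shot('wrist','w7')
a=im[190:390,110:370]; cv2.imwrite('pics/c7.png',cv2.resize(a,None,fx=3,fy=3,interpolation=cv2.INTER_CUBIC)[:,:,::-1])
```

```text
[ 0.60270364 -0.25489177  0.08439659] 6.383834813002357 0.017458128061508052 29.987148642539978
```

View pics/c7.png

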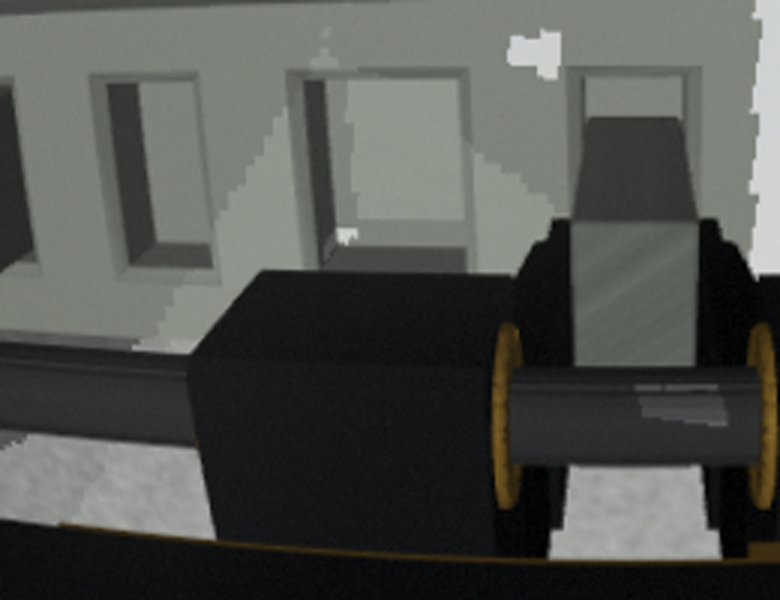

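In c7 the block's front-bottom edge is at (586–682,117) and the slot rim is at (567–701,67). I'll compare these numerically.

Run:
```python
from chk import *
chk([(586,117),(682,117),(567,67),(701,67),(583,76),(686,76)],[.045,.045,.03,.03,.03,.03],110,190)
chk([(288,70),(469,68),(92,75),(197,73)],[.03]*4,110,190)
```

```text
(586, 117) 0.045 [18.8 -9.5 39.7]
(682, 117) 0.045 [18.8  9.2 39.8]
(567, 67) 0.03 [ 25.7 -13.9  54.8]
(701, 67) 0.03 [25.8 13.7 54.8]
(583, 76) 0.03 [ 23.8 -10.6  54.8]
(686, 76) 0.03 [23.9 10.6 54.8]
(288, 70) 0.03 [ 25.4 -73.7  54.7]
(469, 68) 0.03 [ 25.6 -34.4  54.7]
(92, 75) 0.03 [  24.9 -121.4   54.7]
(197, 73) 0.03 [ 25.  -95.   54.7]
```

jog_arm --increments '[{"hand":0.1,"offset":[0.0018,0,0.005],"spin":0},{"hand":0.1,"offset":[0.0018,0,0.005],"spin":0},{"hand":0.1,"offset":[0.0018,0,0.005],"spin":0}]'

```text
time_s: 11.3
eef_pos: [0.605, -0.2545, 0.0788]
eef_rot: [0.998, 0.057, 0.0, -0.0]
force: [0.3, -0.3, -1.6]
opening: 0.0178
grasp_force: 30.0
```

jog_arm --increments '[{"hand":0.1,"offset":[0.0005,0,0.008],"spin":0},{"hand":0.1,"offset":[0.0005,0,0.016],"spin":0},{"hand":0.1,"offset":[0.0005,0,0.024],"spin":0},{"hand":0.1,"offset":[0.0005,0,0.028],"spin":0},{"hand":0.1,"offset":[0.0005,0,0.03],"spin":0},{"hand":0.1,"offset":[0.0005,0,0.03],"spin":0},{"hand":0.1,"offset":[0.0005,0,0.03],"spin":0},{"hand":0.1,"offset":[0.0005,0,0.03],"spin":0}]'

```text
time_s: 11.97
eef_pos: [0.6051, -0.2541, 0.0494]
eef_rot: [0.998, 0.057, -0.0, -0.0]
force: [-5.8, 3.6, 12.0]
opening: 0.0177
grasp_force: 30.0
```

Run:
```python
from h import *
p,M,s=tcp(); print(p, s['opening'],s['force'])
for b in [(457.6,-367.2)]: print(totool(np.array([b[0]/1e3,b[1]/1e3,p[2]])-p))
```

```text
[ 0.60505437 -0.25405947  0.04936627] 0.017656402098852723 [-5.78632062  3.5972293  12.02790514]
[-1.59355684e-01  9.56521454e-02  6.82585096e-05]
```

jog_arm --increments '[{"hand":0.45,"offset":[0,0,0],"spin":0},{"hand":0.45,"offset":[0,0,0],"spin":0},{"hand":0.45,"offset":[0,0,0],"spin":0},{"hand":0.45,"offset":[0,0,-0.04],"spin":0},{"hand":0.45,"offset":[0,0,-0.08],"spin":0},{"hand":0.5,"offset":[-0.1594,0.0957,-0.085],"spin":5.3},{"hand":0.5,"offset":[-0.1594,0.0957,-0.085],"spin":5.3},{"hand":0.5,"offset":[-0.1594,0.0957,-0.085],"spin":5.3},{"hand":0.5,"offset":[-0.1594,0.0957,-0.085],"spin":5.3},{"hand":0.5,"offset":[-0.1594,0.0957,-0.085],"spin":5.3},{"hand":0.5,"offset":[-0.1594,0.0957,-0.085],"spin":5.3},{"hand":0.5,"offset":[-0.1594,0.0957,-0.085],"spin":5.3}]'

```text
time_s: 12.97
eef_pos: [0.4575, -0.3683, 0.1335]
eef_rot: [1.0, 0.009, 0.0, -0.0]
force: [-0.1, 1.0, -0.2]
opening: 0.0477
grasp_force: 0.0
```

jog_arm --increments '[{"hand":0.5,"offset":[0,0,0],"spin":0},{"hand":0.5,"offset":[0,0,0],"spin":0}]'

```text
time_s: 13.13
eef_pos: [0.4589, -0.3669, 0.1334]
eef_rot: [1.0, 0.011, 0.0, -0.0]
force: [-0.2, -0.2, 0.0]
opening: 0.0476
grasp_force: 0.0
```

Run:
```python
from h import *
p,M,s=tcp(); print(p,np.degrees(np.arctan2(M[1,0],M[0,0])), s['opening'])
print(totool(np.array([.4576,-.3672,.036])-p))
im,c=shot('wrist','w8')
g=cv2.GaussianBlur((im[:,:,1].astype(np.float32)*2-im[:,:,0]-im[:,:,2]),(5,5),0)>5
for q in comps(roi(g,270,180,380,320),60)[:3]: print(cv2.boundingRect(q),rect('wrist',c,q,.064))
```

```text
[ 0.45891036 -0.36685582  0.13336785] 1.2862637635642056 0.04760362292664973
[-0.00132268  0.0003403   0.09736769]
(307, 204, 29, 73) (array([ 462.2, -366.3]), 50.3, 19.2, 1.97)
```

jog_arm --increments '[{"hand":0.5,"offset":[-0.001,0,0.04],"spin":0},{"hand":0.5,"offset":[-0.001,0,0.08],"spin":0},{"hand":0.5,"offset":[-0.001,0,0.0955],"spin":0},{"hand":0.5,"offset":[-0.001,0,0.0955],"spin":0},{"hand":0.1,"offset":[-0.001,0,0.0955],"spin":0},{"hand":0.1,"offset":[-0.001,0,0.0955],"spin":0},{"hand":0.1,"offset":[-0.001,0,0.0955],"spin":0},{"hand":0.1,"offset":[-0.001,0,0.0955],"spin":0},{"hand":0.1,"offset":[-0.001,0,0.0955],"spin":0},{"hand":0.1,"offset":[-0.001,0,0.0955],"spin":0},{"hand":0.1,"offset":[-0.001,0,0.0955],"spin":0},{"hand":0.1,"offset":[-0.001,0,0.0955],"spin":0}]'

```text
time_s: 14.18
eef_pos: [0.4573, -0.3679, 0.0391]
eef_rot: [1.0, 0.011, 0.001, 0.0]
force: [-0.0, 1.5, 6.1]
opening: 0.0177
grasp_force: 30.0
```

Run:
```python
from h import *
p,M,s=tcp(); print(p,np.degrees(np.arctan2(M[1,0],M[0,0])), s['opening'],s['grasp_force'])
# hole2 from measured used holes: hole3 (A), hole0(B)
h3=np.array([.5854,-.0939]);h0=np.array([.6059,-.2546]);h=h3*2/3+h0/3+0; print(h, np.linalg.norm(h3-h0))
h=np.array([.5920,-.1474]); print(totool(np.array([*h,p[2]])-p))
```

```text
[ 0.45732966 -0.36789014  0.03906257] 1.212339025076428 0.01765761167853021 29.99078392982483
[ 0.59223333 -0.14746667] 0.16200228393451743
[ 1.39305184e-01 -2.17591511e-01 -5.30507288e-05]
```

jog_arm --increments '[{"hand":0.1,"offset":[0,0,-0.04],"spin":0},{"hand":0.1,"offset":[0,0,-0.08],"spin":0},{"hand":0.1,"offset":[0.1393,-0.2176,-0.1],"spin":-5.3},{"hand":0.1,"offset":[0.1393,-0.2176,-0.1],"spin":-5.3},{"hand":0.1,"offset":[0.1393,-0.2176,-0.1],"spin":-5.3},{"hand":0.1,"offset":[0.1393,-0.2176,-0.1],"spin":-5.3},{"hand":0.1,"offset":[0.1393,-0.2176,-0.1],"spin":-5.3},{"hand":0.1,"offset":[0.1393,-0.2176,-0.1],"spin":-5.3},{"hand":0.1,"offset":[0.1393,-0.2176,-0.1],"spin":-5.3},{"hand":0.1,"offset":[0.1393,-0.2176,-0.1],"spin":-5.3},{"hand":0.1,"offset":[0.1393,-0.2176,-0.1],"spin":-5.3}]'

```text
time_s: 15.1
eef_pos: [0.5915, -0.1468, 0.138]
eef_rot: [0.998, 0.058, -0.0, -0.0]
force: [-0.3, -0.6, -1.1]
opening: 0.0177
grasp_force: 30.0
```

jog_arm --increments '[{"hand":0.1,"offset":[0,0,0.03],"spin":0},{"hand":0.1,"offset":[0,0,0.055],"spin":0},{"hand":0.1,"offset":[0,0,0.055],"spin":0},{"hand":0.1,"offset":[0,0,0.055],"spin":0},{"hand":0.1,"offset":[0,0,0.055],"spin":0}]'

```text
time_s: 15.52
eef_pos: [0.5918, -0.1482, 0.0842]
eef_rot: [0.998, 0.056, 0.0, 0.0]
force: [-0.5, 0.7, -1.6]
opening: 0.018
grasp_force: 30.0
```

Run:
```python
from h import *
np.set_printoptions(linewidth=250)
p,M,s=tcp(); print(p,np.degrees(np.arctan2(M[1,0],M[0,0])), s['opening'],s['grasp_force'])
im,c=shot('wrist','w9')
g=cv2.cvtColor(im,cv2.COLOR_RGB2GRAY)
print('col profile x=321 rows 195..265'); print(g[195:266,321])
for y in (219,222,225,227,231,240): print(y,g[y,285:358])
```

```text
[ 0.59179098 -0.14822042  0.08421353] 6.443980597576471 0.018007183095194352 29.999827444553375
col profile x=321 rows 195..265
[134 136 134 133 136 134 135 134 133 133 135 135 135 136 134 133 135 136 135 118 110 108 111 131 152 154 152 152 152 154 154 152 153 152 144 102  59  58  57  58  58  57  58  59  60  58  58  60  57  57  58  58  56  59  57  59  58  60  57  57  57  57
  56  58  58  56  58  66  84  99 103]
219 [133 135 134 135 135 135 134 135 135 134 134 133 120 108 108 114 117  95  83 120 134 135 135 134 136 146 153 154 152 152 152 154 152 153 154 152 152 153 153 152 149 138 135 135 137 136 136 133 136 136 136 102  95 108 116 116 115 120 134 135 135 135
 135 136 136 136 136 135 136 136 136 138 136]
222 [134 134 134 135 134 134 133 135 134 133 137 134 119 112 114 115 118  92  82 119 133 134 134 135 134 133 136 142 152 151 153 153 152 154 154 152 152 153 153 151 136 135 136 135 135 135 135 137 135 134 135 102  94 109 115 115 113 119 134 136 136 136
 135 135 137 136 137 136 135 138 136 136 137]
225 [135 133 135 135 134 134 135 134 134 133 134 131 121 113 114 115 117  93  83 120 13
[... 408 characters left out ...]
 135 136 135  99  93 109 116 115 115 119 133 136 135 138
 136 136 135 137 135 136 135 136 134 137 135]
231 [134 134 135 133 133 134 135 134 144 154 153 152 144 114 113 115 114  97  82 106 127  79  63  61  63  64  61  61  61  60  61  61  61  61  61  62  59  61  61  61  61  61  61  61  61  60  60  59  60  58  60  59  84 109 114 115 115 118 133 136 134 137
 134 138 137 136 133 136 136 135 137 134 134]
240 [132 135 133 135 134 148 152 153 154 153 152 152 146 118 106 110 115  96  71  69  58  57  57  61  60  59  60  57  58  58  57  56  57  58  57  58  58  57  58  57  58  57  56  57  58  55  57  58  57  57  55  55  53  74 104 115 117 126 134 136 135 135
 137 137 136 136 135 135 136 136 135 135 137]
```

Run:
```python
from chk import *
chk([(305.8,230),(336.8,230),(296.7,213.6),(342.5,213.6),(302,217.9),(336.5,217.9)],[.0451,.0451,.03,.03,.03,.03],0,0,1)
```

```text
(305.8, 230) 0.0451 [18.2 -9.2 39.5]
(336.8, 230) 0.0451 [18.3  8.9 39.5]
(296.7, 213.6) 0.03 [ 25.  -15.4  54.6]
(342.5, 213.6) 0.03 [25.  13.  54.6]
(302, 217.9) 0.03 [ 22.2 -12.1  54.6]
(336.5, 217.9) 0.03 [22.3  9.3 54.6]
```

jog_arm --increments '[{"hand":0.1,"offset":[0.002,-0.0006,0.005],"spin":0},{"hand":0.1,"offset":[0.002,-0.0006,0.005],"spin":0},{"hand":0.1,"offset":[0.002,-0.0006,0.005],"spin":0},{"hand":0.1,"offset":[0.002,-0.0006,0.005],"spin":0}]'

```text
time_s: 15.9
eef_pos: [0.5937, -0.1462, 0.0784]
eef_rot: [0.998, 0.057, 0.0, 0.0]
force: [0.6, 0.1, -1.9]
opening: 0.0182
grasp_force: 30.0
```

jog_arm --increments '[{"hand":0.1,"offset":[0,0.0004,0.008],"spin":0},{"hand":0.1,"offset":[0,0.0004,0.016],"spin":0},{"hand":0.1,"offset":[0,0.0004,0.024],"spin":0},{"hand":0.1,"offset":[0,0.0004,0.028],"spin":0},{"hand":0.1,"offset":[0,0.0004,0.03],"spin":0},{"hand":0.1,"offset":[0,0.0004,0.03],"spin":0},{"hand":0.1,"offset":[0,0.0004,0.03],"spin":0},{"hand":0.1,"offset":[0,0.0004,0.03],"spin":0}]'

```text
time_s: 16.57
eef_pos: [0.5932, -0.1465, 0.0491]
eef_rot: [0.998, 0.057, -0.0, -0.0]
force: [-7.0, 1.3, 18.3]
opening: 0.0179
grasp_force: 30.0
```

jog_arm --increments '[{"hand":0.36,"offset":[0,0,0],"spin":0},{"hand":0.36,"offset":[0,0,0],"spin":0},{"hand":0.36,"offset":[0,0,0],"spin":0},{"hand":0.36,"offset":[0,0,-0.04],"spin":0},{"hand":0.36,"offset":[0,0,-0.08],"spin":0},{"hand":0.36,"offset":[-0.065,-0.255,-0.15],"spin":-10.2},{"hand":0.6,"offset":[-0.065,-0.255,-0.15],"spin":-10.2},{"hand":0.6,"offset":[-0.065,-0.255,-0.15],"spin":-10.2},{"hand":0.6,"offset":[-0.065,-0.255,-0.15],"spin":-10.2},{"hand":0.6,"offset":[-0.065,-0.255,-0.15],"spin":-10.2},{"hand":0.6,"offset":[-0.065,-0.255,-0.15],"spin":-10.2},{"hand":0.6,"offset":[-0.065,-0.255,-0.15],"spin":-10.2}]'

```text
time_s: 17.57
eef_pos: [0.4986, 0.1023, 0.199]
eef_rot: [0.989, 0.146, 0.0, -0.0]
force: [0.9, -0.7, 0.3]
opening: 0.057
grasp_force: 0.0
```

jog_arm --increments '[{"hand":0.6,"offset":[0,0,0],"spin":0},{"hand":0.6,"offset":[0,0,0],"spin":0},{"hand":0.6,"offset":[0,0,0],"spin":0}]'

```text
time_s: 17.82
eef_pos: [0.5003, 0.0989, 0.1977]
eef_rot: [0.989, 0.145, -0.0, 0.0]
force: [-0.3, -0.6, -0.2]
opening: 0.0573
grasp_force: 0.0
```

Run:
```python
from h import *
import pickle
p,M,s=tcp(); print(p,np.degrees(np.arctan2(M[1,0],M[0,0])))
im,c=shot('wrist','w10'); pickle.dump(c,open('w10.pkl','wb'))
big=cv2.resize(im[0:300,100:500],None,fx=1.5,fy=1.5,interpolation=cv2.INTER_CUBIC)
sc,cs=shot('scene','s10')
b=cv2.resize(sc[270:370,215:340],(200,160),interpolation=cv2.INTER_CUBIC)
side,_=shot('side','d10'); d=cv2.resize(side[160:310,150:450],(200,100))
d2=cv2.resize(side[240:310,350:440],(200,156),interpolation=cv2.INTER_CUBIC)
col=np.zeros((450,200,3),np.uint8); col[:160]=b; col[160:316]=d2; col[316:416]=d
cv2.imwrite('pics/c10.png',np.hstack([big,col])[:,:,::-1])
```

```text
[0.50033999 0.09890073 0.19774018] 16.727786299855396
```

View pics/c10.png

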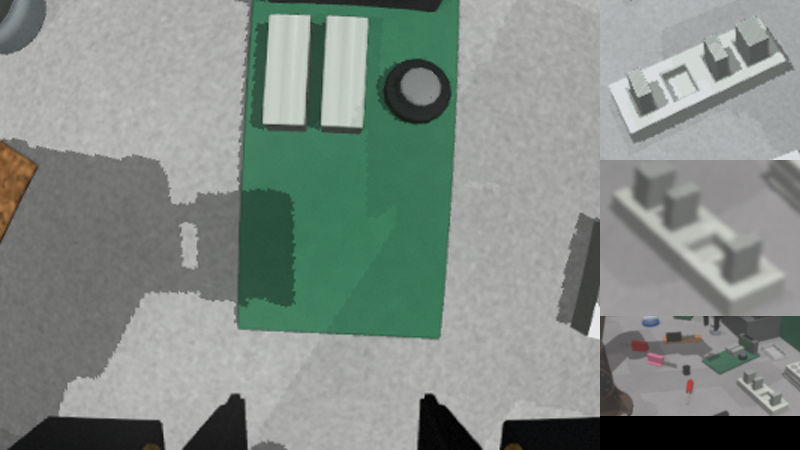

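The view c10 shows all three blocks upright in the rack. The jaws are at x 263–309 and 321–366 (crop), with the mouth at y≈126 and the button at (420,86).

Run:
```python
from h import *
import pickle
np.set_printoptions(precision=4,suppress=True)
im=cv2.imread('pics/w10.png')[:,:,::-1]; im=np.ascontiguousarray(im); c=pickle.load(open('w10.pkl','rb'))
V=cv2.cvtColor(im,cv2.COLOR_RGB2HSV)[:,:,2]
m=roi(V>165,262,0,352,90)
for q in comps(m,300)[:2]: print('jaw',cv2.boundingRect(q),rect('wrist',c,q,.040))
f=lambda p:np.array(p)/1.5+[100,0]
for n,p in dict(L=[(263,124),(308,125),(270,15),(311,17)],R=[(321,128),(364,127),(326,15),(369,17)]).items(): print(n,plane('wrist',c,f(p),.04)[:,:2]*1e3)
print('edge',plane('wrist',c,f([(238,328),(440,338)]),.012)[:,:2]*1e3)
# button cap: scene + wrist triangulate
ow,vw=ray('wrist',c,f([(420,86)]))
for z in(.02,.03,.035,.04,.05): 
    P=plane('wrist',c,f([(420,86),(398,86),(442,86)]),z); print(z,P[0]*1e3,np.linalg.norm(P[2]-P[1]))
sc=cv2.imread('pics/s10.png')[:,:,::-1]; V2=cv2.cvtColor(np.ascontiguousarray(sc),cv2.COLOR_RGB2HSV)[:,:,2]
np.set_printoptions(linewidth=200); print(V2[286:316:2,384:414:2])
for nm in('scene','side'):
    cc=imaging.get_calibration(nm); print(nm,[proj(nm,cc,plane('wrist',c,f([(420,86)]),z)) for z in (.02,.03,.04,.05)])
```

```text
jaw (314, 11, 31, 74) (array([650.8, 136.9]), 69.0, 24.2, 14.04)
jaw (275, 10, 32, 73) (array([642.3, 170. ]), 68.7, 24.2, 14.15)
L [[605.5268 172.6617]
 [611.9941 147.1539]
 [672.5257 189.2908]
 [677.5747 165.3849]]
R [[612.3888 139.3881]
 [620.3194 115.711 ]
 [681.3317 157.2762]
 [687.7024 132.6725]]
edge [[476.5545 156.3849]
 [508.8297  26.3304]]
0.02 [660.3137  89.9829  20.    ] 0.027891964265036734
0.03 [657.6443  90.8289  30.    ] 0.027091489527082898
0.035 [656.3097  91.2519  35.    ] 0.026691252158105964
0.04 [654.975   91.6749  40.    ] 0.026291014789129027
0.05 [652.3056  92.5209  50.    ] 0.025490540051175195
[[116 116 114 116 114 115 115 124 119  97  96  96 137 193 189]
 [116 115 115 115 116 115 117 113 120 107  96  98  98 138 192]
 [115 115 112 115 115 115 117 115 114 116 124  97  98  99 138]
 [115 115 112 113 114 115 108 106 112 115 116 103  96  98 100]
 [113 114 115 114 100  59  69  93  94  82 107 115 104  98  97]
 [116 114 114 101  33  71 129 130 128 126  82  94 116 105  98]
 [118 116 114  43  34  98 130 131 129 128 118  48 113 116 104]
 [115 116 109  31  38  84 133 132 130 130 119  40  72 115 115]
 [117 116 106  26  44  62 102 128 128 122  69  42  73 117 116]
 [106 116 111  26  42  38  64  69  66  62  36  41  78 125 118]
 [ 79 107 117  79  29  39  38  37  40  38  40  31  97 125 124]
 [158  78 109 114  65  23  35  38  37  38  26  56 125 125 126]
 [169 159  73 113 116  80  45  24  29  49  87 118 126 125 125]
 [161 168 157  79 117 116 117 116 115 117 119 126 125 127 124]
 [166 163 166 127  69 117 127 125 125 125 123 125 130 128 125]]
scene [array([[399.1818, 303.2108]]), array([[399.608 , 299.7496]]), array([[400.0393, 296.2472]]), array([[400.4757, 292.7031]])]
side [array([[365.095 , 220.4155]]), array([[364.3951, 217.7454]]), array([[363.689 , 215.0517]]), array([[362.9766, 212.334 ]])]
```

jog_arm --increments '[{"hand":0.8,"offset":[0.0126,-0.3175,0],"spin":33.8},{"hand":0.8,"offset":[0.0126,-0.3175,0],"spin":33.8},{"hand":0.8,"offset":[0.0126,-0.3175,0],"spin":33.8},{"hand":0.8,"offset":[0.0126,-0.3175,0],"spin":33.8},{"hand":0.8,"offset":[0.0126,-0.3175,0],"spin":33.8},{"hand":0.8,"offset":[0.0126,-0.3175,0],"spin":33.8},{"hand":0.8,"offset":[0.0126,-0.3175,0],"spin":33.8},{"hand":0.8,"offset":[0.0126,-0.3175,0.037],"spin":33.8},{"hand":0.8,"offset":[0.0126,-0.3175,0.037],"spin":33.8},{"hand":0.8,"offset":[0.0126,-0.3175,0.037],"spin":33.8},{"hand":0.8,"offset":[0.0126,-0.3175,0.037],"spin":33.8},{"hand":0.8,"offset":[0.0126,-0.3175,0.037],"spin":33.8}]'

```text
time_s: 18.97
eef_pos: [0.4217, 0.406, 0.1614]
eef_rot: [0.989, -0.149, 0.0, 0.0]
force: [0.7, -0.8, 0.1]
opening: 0.076
grasp_force: 0.0
```

```bash
cat > bl.py <<'E'
from h import *
def steel(zt,fn,box=(200,0,440,300),thr=60,pr=True):
    """fit the steel strip's top: returns world centre, yaw, length"""
    p,M,s=tcp(); im,c=shot('wrist',fn)
    h=cv2.cvtColor(im,cv2.COLOR_RGB2HSV); m=(h[:,:,1]<45)&(h[:,:,2]>thr)
    pd=((h[:,:,0]>8)&(h[:,:,0]<22)&(h[:,:,1]>110)).astype(np.uint8)
    k=comps(pd,500); 
    if k: print('pad',[rect('wrist',c,q,.004) for q in k[:1]])
    hull=np.zeros_like(pd)
    if k: cv2.drawContours(hull,[cv2.convexHull(np.vstack(k))],-1,1,-1); m&=cv2.erode(hull,np.ones((7,7)))>0
    for q in comps(roi(m,*box),20)[:5]:
        print('steel',cv2.boundingRect(q),rect('wrist',c,q,zt))
    print('tcp',p,np.degrees(np.arctan2(M[1,0],M[0,0])))
    return im,c
E
python3 - <<'E'
from bl import *
steel(.028,'w11')
E
```

```text
pad [(array([464.6, 399.9]), 198.5, 79.0, -17.51)]
steel (200, 72, 240, 228) (array([449.8, 399.5]), 220.6, 196.3, 72.95)
steel (317, 92, 6, 86) (array([493.6, 385.6]), 69.9, 4.1, -17.02)
tcp [0.42167814 0.40600607 0.16142949] -17.14221172155348
```

jog_arm --increments '[{"hand":0.8,"offset":[0,-0.0015,0.04],"spin":0},{"hand":0.7,"offset":[0,-0.0015,0.08],"spin":0},{"hand":0.6,"offset":[0,-0.0015,0.12],"spin":0},{"hand":0.6,"offset":[0,-0.0015,0.145],"spin":0},{"hand":0.6,"offset":[0,-0.0015,0.145],"spin":0},{"hand":0.1,"offset":[0,-0.0015,0.145],"spin":0},{"hand":0.1,"offset":[0,-0.0015,0.145],"spin":0},{"hand":0.1,"offset":[0,-0.0015,0.145],"spin":0},{"hand":0.1,"offset":[0,-0.0015,0.145],"spin":0},{"hand":0.1,"offset":[0,-0.0015,0.145],"spin":0},{"hand":0.1,"offset":[0,-0.0015,0.145],"spin":0},{"hand":0.1,"offset":[0,-0.0015,0.145],"spin":0}]'

```text
time_s: 20.02
eef_pos: [0.4214, 0.4085, 0.0169]
eef_rot: [0.989, -0.148, 0.0, -0.0]
force: [-0.8, -2.7, 6.8]
opening: 0.0199
grasp_force: 30.0
```

Run:
```python
from h import *
p,M,s=tcp(); yaw=np.degrees(np.arctan2(M[1,0],M[0,0])); print(p,yaw,s['opening'],s['grasp_force'],s['force'])
g=np.array([.6130,.1447]); u=np.array([np.cos(np.radians(14.1)),np.sin(np.radians(14.1))])
for D in (-.150,-.125,-.07): print(D,g+D*u,totool(np.array([*(g+D*u),p[2]])-p))
```

```text
[0.42140522 0.40853213 0.01692567] -17.070571282678593 0.019935746779271176 30.00155210494995 [-0.82483986 -2.68778972  6.78025783]
-0.15 [0.4675192  0.10815775] [ 1.32257065e-01  2.73604324e-01 -1.01603743e-04]
-0.125 [0.491766   0.11424812] [ 1.53647818e-01  2.60664643e-01 -8.28307509e-05]
-0.07 [0.54510896 0.12764695] [ 2.00707474e-01  2.32197345e-01 -4.15301684e-05]
```

jog_arm --increments '[{"hand":0.1,"offset":[0,0,-0.04],"spin":0},{"hand":0.1,"offset":[0,0,-0.08],"spin":0},{"hand":0.1,"offset":[0.1323,0.2736,-0.1],"spin":-31.2},{"hand":0.1,"offset":[0.1323,0.2736,-0.1],"spin":-31.2},{"hand":0.1,"offset":[0.1323,0.2736,-0.1],"spin":-31.2},{"hand":0.1,"offset":[0.1323,0.2736,-0.1],"spin":-31.2},{"hand":0.1,"offset":[0.1323,0.2736,-0.1],"spin":-31.2},{"hand":0.1,"offset":[0.1323,0.2736,-0.1],"spin":-31.2},{"hand":0.1,"offset":[0.1323,0.2736,-0.1],"spin":-31.2},{"hand":0.1,"offset":[0.1323,0.2736,-0.1],"spin":-31.2},{"hand":0.1,"offset":[0.1323,0.2736,-0.1],"spin":-31.2},{"hand":0.1,"offset":[0.1323,0.2736,-0.1],"spin":-31.2}]'

```text
time_s: 21.02
eef_pos: [0.4676, 0.107, 0.1163]
eef_rot: [0.993, 0.122, 0.0, -0.0]
force: [0.4, -0.5, -0.5]
opening: 0.02
grasp_force: 30.0
```

jog_arm --increments '[{"hand":0.1,"offset":[0,0,0.04],"spin":0},{"hand":0.1,"offset":[0,0,0.075],"spin":0},{"hand":0.1,"offset":[0,0,0.075],"spin":0},{"hand":0.1,"offset":[0,0,0.075],"spin":0},{"hand":0.1,"offset":[0,0,0.075],"spin":0}]'

```text
time_s: 21.43
eef_pos: [0.4677, 0.1089, 0.0423]
eef_rot: [0.992, 0.123, 0.0, -0.0]
force: [0.0, -0.1, -0.9]
opening: 0.0201
grasp_force: 30.0
```

```bash
cat > ga.py <<'E'
from h import *
import sys
fn=sys.argv[1]; off=float(sys.argv[2])   # off: TCP z above blade underside
np.set_printoptions(precision=2,suppress=True)
p,M,s=tcp(); yaw=np.degrees(np.arctan2(M[1,0],M[0,0])); print('tcp',p*1e3,yaw,s['opening'],s['grasp_force'])
im,c=shot('wrist',fn); h=cv2.cvtColor(im,cv2.COLOR_RGB2HSV); H,S,V=cv2.split(h)
zt=p[2]-off+.024
green=((H>60)&(H<95)&(S>90)).astype(np.uint8)
k=comps(green,500)[0]; hull=np.zeros_like(green); cv2.drawContours(hull,[cv2.convexHull(k)],-1,1,-1)
m=(S<60)&(V>90)&(hull>0)
def loc(q,z):
    P=plane('wrist',c,q.reshape(-1,2),z); return (P-p)@M*1e3  # tool axes, mm
for q in comps(m,40)[:6]:
    b=cv2.boundingRect(q)
    for z in (.040,zt):
        L=loc(q,z); (cc,(w,hh),a)=cv2.minAreaRect(L[:,:2].astype(np.float32))
        if w<hh: w,hh,a=hh,w,a+90
        print(b,'z%.3f'%z,'c',np.array(cc),'%.1f x %.1f ang %.2f'%(w,hh,(a+90)%180-90),'xmax %.1f'%L[:,0].max())
E
python3 ga.py w12 .0129
```

```text
tcp [467.75 108.86  42.27] 14.186627802034062 0.020061843407281964 29.99972552061081
(316, 47, 11, 161) z0.040 c [76.51 -0.38] 75.8 x 4.6 ang -0.15 xmax 114.4
(316, 47, 11, 161) z0.053 c [76.01 -0.38] 69.9 x 4.3 ang -0.15 xmax 111.0
```

jog_arm --increments '[{"hand":0.1,"offset":[0.01,0.001,0.01],"spin":0.25},{"hand":0.1,"offset":[0.02,0.001,0.014],"spin":0.25},{"hand":0.1,"offset":[0.03,0.001,0.014],"spin":0.25},{"hand":0.1,"offset":[0.03,0.001,0.014],"spin":0.25},{"hand":0.1,"offset":[0.03,0.001,0.014],"spin":0.25},{"hand":0.1,"offset":[0.03,0.001,0.014],"spin":0.25}]'

```text
time_s: 21.98
eef_pos: [0.4965, 0.1145, 0.0276]
eef_rot: [0.993, 0.121, 0.0, -0.0]
force: [0.1, 0.2, -0.9]
opening: 0.0196
grasp_force: 30.0
```

```bash
python3 ga.py w13 .0129
python3 - <<'E'
from h import *
im=cv2.imread('pics/w13.png')[:,:,::-1]
b=im[0:130,255:388]; cv2.imwrite('pics/c13.png',cv2.resize(b,None,fx=4,fy=4,interpolation=cv2.INTER_CUBIC)[:,:,::-1])
V=im.max(2); np.set_printoptions(linewidth=300)
for y in (4,8,12,16,20,24,28,32,36,40): print(y,V[y,285:358])
E
```

```text
tcp [496.5  114.48  27.59] 13.8788665336087 0.019635925933326616 29.99972552061081
(249, 0, 61, 42) z0.040 c [123.71 -18.52] 26.5 x 19.4 ang -87.22 xmax 134.1
(249, 0, 61, 42) z0.039 c [124.15 -18.67] 26.8 x 19.6 ang -87.22 xmax 134.6
(328, 0, 59, 29) z0.040 c [126.53  14.91] 25.3 x 13.7 ang 87.45 xmax 133.9
(328, 0, 59, 29) z0.039 c [127.    15.04] 25.5 x 13.8 ang 87.45 xmax 134.4
(316, 47, 11, 161) z0.040 c [75.95 -0.37] 69.3 x 4.2 ang -0.14 xmax 110.6
(316, 47, 11, 161) z0.039 c [76.   -0.37] 69.9 x 4.3 ang -0.14 xmax 111.0
(443, 0, 28, 6) z0.040 c [136.69  60.7 ] 13.5 x 2.6 ang 80.90 xmax 139.0
(443, 0, 28, 6) z0.039 c [137.24  61.2 ] 13.6 x 2.6 ang 80.90 xmax 139.6
4 [237 238 239 238 237 237 237 236 236 236 236 236 237 236 237 238 239 238 235 232 228 204 116  97  80  96  96  94  95  96  96  94  95  96  97  96  96  96  95  96  97  96  91 110 171 223 235 235 235 235 235 236 237 237 237 237 237 237 237 237 238 238 237 236 236 235 233 232 231 231 233 233 234]
8 [237 238 239 238 238 238 237 237 236 235 237 236 237 237 238 239 239 238 236 232 227 203 118  97  96  93  96  94  97  93  9
[... 1846 characters left out ...]
4  83  78  79  85  83  87  87  86  84  84  85  85  84  85  83  85  85  84  84  85  85  86  81  83  83  79]
36 [ 84  81  84  84  84  84  86  87  86  84  85  84  86  84  82  84  83  83  83  85  86  86  93  97  99 101 100  98  95  95  96 101 105 105 104 104 104 105 106 105 106 106 106  78  79  84  85  80  82  82  84  83  85  85  86  85  84  84  83  84  85  83  82  83  81  80  81  83  81  81  83  79  77]
40 [ 83  84  83  83  84  84  84  84  84  84  83  84  83  83  83  82  84  84  80  85  84  82  87  92 136 156 155 155 157 155 155 156 156 156 155 156 155 154 151 153 150 153 141  76  79  81  81  82  81  82  82  83  79  78  80  80  83  82  83  84  84  84  80  81  81  81  83  82  80  80  81  80  80]
```

Run:
```python
from chk import *
chk([(306.4,4),(329,4),(306.8,24),(329,24),(318,26)],[.04]*5,0,0,1)
```

```text
(306.4, 4) 0.04 [130.8  -6.7 -12.5]
(329, 4) 0.04 [130.8   2.9 -12.5]
(306.8, 24) 0.04 [121.2  -6.5 -12.5]
(329, 24) 0.04 [121.2   2.9 -12.5]
(318, 26) 0.04 [120.3  -1.8 -12.5]
```

jog_arm --increments '[{"hand":0.1,"offset":[0,-0.0012,0],"spin":-0.15},{"hand":0.1,"offset":[0,-0.0012,0],"spin":-0.15},{"hand":0.1,"offset":[0,-0.0012,0],"spin":-0.15},{"hand":0.1,"offset":[0,-0.0012,0],"spin":-0.15}]'

```text
time_s: 22.37
eef_pos: [0.4963, 0.1156, 0.0272]
eef_rot: [0.993, 0.122, -0.0, -0.0]
force: [1.5, 0.2, -1.5]
opening: 0.0198
grasp_force: 30.0
```

```bash
python3 ga.py w14 .0129
python3 - <<'E'
from chk import *
im=cv2.imread('pics/w14.png')[:,:,::-1]; V=im.max(2)
np.set_printoptions(linewidth=300)
for y in (4,24): print(y,V[y,298:335])
print(V[18:60,318])
E
```

```text
tcp [496.34 115.58  27.18] 14.019843421243982 0.01984776411221253 29.999696016311646
(252, 0, 61, 41) z0.040 c [123.73 -17.25] 26.2 x 18.9 ang -87.42 xmax 133.8
(252, 0, 61, 41) z0.038 c [124.31 -17.43] 26.4 x 19.1 ang -87.42 xmax 134.5
(332, 0, 58, 30) z0.040 c [126.81  16.55] 24.7 x 14.1 ang 89.93 xmax 133.9
(332, 0, 58, 30) z0.038 c [127.43  16.74] 25.0 x 14.2 ang 89.93 xmax 134.6
(316, 47, 11, 161) z0.040 c [75.93 -0.38] 69.1 x 4.2 ang -0.14 xmax 110.5
(316, 47, 11, 161) z0.038 c [75.99 -0.38] 69.9 x 4.3 ang -0.14 xmax 110.9
(445, 0, 29, 6) z0.040 c [136.69  61.77] 14.0 x 2.6 ang 80.75 xmax 139.1
(445, 0, 29, 6) z0.038 c [137.42  62.45] 14.2 x 2.6 ang 80.75 xmax 139.9
4 [234 237 237 236 237 237 239 238 236 233 232 213 174  97  82  96  96  97  95  94  96  95  95  95  99  96  96  96  98  97  96  97  91  81 145 205 231]
24 [235 235 235 235 236 237 237 236 234 232 227 211 164  93  96  94  94  92  94  96  96  95  94  94  94  95  95  95  94  95  96  94  90  85 132 206 232]
[ 95  94  94  94  94  94  96  94  93  93  94  95  95  94  96  93  93  95 100 120 150 153 155 156 156 157 156 155 157 226 237 238 239 238 238 238 238 238 237 238 238 238]
```

Aligned. I'll slide the blade in.

jog_arm --increments '[{"hand":0.1,"offset":[0.008,0,0],"spin":0},{"hand":0.1,"offset":[0.016,0,0],"spin":0},{"hand":0.1,"offset":[0.024,0,0],"spin":0},{"hand":0.1,"offset":[0.032,0,0],"spin":0},{"hand":0.1,"offset":[0.04,0,0],"spin":0},{"hand":0.1,"offset":[0.046,0,0],"spin":0},{"hand":0.1,"offset":[0.0495,0,0],"spin":0},{"hand":0.1,"offset":[0.0495,0,0],"spin":0},{"hand":0.1,"offset":[0.0495,0,0],"spin":0},{"hand":0.1,"offset":[0.0495,0,0],"spin":0}]'

```text
time_s: 23.25
eef_pos: [0.544, 0.1275, 0.0271]
eef_rot: [0.993, 0.122, -0.0, -0.0]
force: [-0.6, -0.6, -1.7]
opening: 0.0205
grasp_force: 30.0
```

```bash
python3 ga.py w15 .0129
python3 - <<'E'
from chk import *
im=cv2.imread('pics/w15.png')[:,:,::-1]; V=im.max(2).astype(int)
np.set_printoptions(linewidth=300)
print(tcp()[2]['force'])
for y in (60,80,100,110,130): print(y,V[y,295:345])
print('310',V[60:180,303]);print('321',V[20:180,321]); print('left jaw',V[80:180,290])
E
```

```text
tcp [544.04 127.53  27.06] 14.019701513377532 0.020478272990576404 29.99989092350006
(331, 1, 61, 140) z0.040 c [102.    16.76] 63.0 x 25.1 ang 0.72 xmax 133.3
(331, 1, 61, 140) z0.038 c [102.37  16.96] 63.7 x 25.4 ang 0.72 xmax 134.1
(435, 54, 49, 52) z0.040 c [99.57 60.27] 23.2 x 23.0 ang 0.61 xmax 111.2
(435, 54, 49, 52) z0.038 c [99.91 60.98] 23.5 x 23.3 ang 0.61 xmax 111.7
[ 0.10859668  0.32164958 -1.85508184]
60 [235 234 235 234 234 235 235 236 236 237 236 234 232 231 214 153  96  92 101 103 101 149 219 238 237 238 237 238 237 238 232 167 103  99 102 102  86  98 180 227 234 234 234 236 236 236 237 237 238 238]
80 [235 235 234 234 234 235 236 237 237 236 237 234 233 230 212 164  88  93 102 102 101 157 224 238 238 239 238 238 238 238 235 175 103 104 105  97  89 122 182 228 236 235 235 235 236 236 237 238 238 238]
100 [235 235 234 235 235 235 236 236 237 238 237 235 233 230 210 165 103  91 101 103 102 160 227 238 238 239 238 239 238 238 237 178 111 103 101  95  87 133 191 227 236 235 235 236 236 236 237 236 232 231]
110 [235 235 234 234 235 236 236 237 237 238 235 234 233 228 208 
[... 1193 characters left out ...]
38 238 239 238 238 238 239 239 239 239 239 239 239 238 239 239 238 239 239 236 237 236 236 236 232 231 231 231 181 112 112 113 155 215 231 231 231 230 231 231 230 231 230 230 230 231 230 231 231 231 231 230 231 230 230 230 230 230 229 229
 230 230 230 230 229 230 230 229 229 229 230 229]
left jaw [239 239 240 239 239 239 239 239 238 239 239 239 239 239 239 239 239 238 238 239 238 238 239 239 238 238 238 239 238 238 239 239 238 238 239 239 238 238 238 239 239 238 238 238 238 238 238 238 238 238 238 238 238 238 238 238 237 231 188 119 141 143 143 145 145 144 144 144 144 143 143 143 142 143
 142 141 141 142 143 141 142 144 142 143 143 142 142 142 144 142 142 142 143 142 143 141 142 140 132 111]
```

Run:
```python
from chk import *
chk([(321,46.9),(321,136.0),(321,140.2),(303,138.3),(290,138.4),(345,139)],[.0382,.0382,.0382,.04,.04,.04],0,0,1)
chk([(310.2,80),(332.8,80),(316,80),(326.3,80),(459.5,80)],[.04,.04,.0382,.0382,.033],0,0,1)
```

```text
(321, 46.9) 0.0382 [111.   -0.5 -11.1]
(321, 136.0) 0.0382 [ 71.8  -0.4 -11.1]
(321, 140.2) 0.0382 [ 70.   -0.4 -11.1]
(303, 138.3) 0.04 [ 70.9  -8.  -12.9]
(290, 138.4) 0.04 [ 70.9 -13.4 -12.9]
(345, 139) 0.04 [ 70.6   9.7 -12.9]
(310.2, 80) 0.04 [ 95.8  -5.  -12.9]
(332.8, 80) 0.04 [ 95.9   4.5 -12.9]
(316, 80) 0.0382 [ 96.1  -2.6 -11.1]
(326.3, 80) 0.0382 [ 96.1   1.8 -11.1]
(459.5, 80) 0.033 [100.4  62.9  -5.9]
```

Depth is 40.2 mm and the blade is centred. I'll lower it onto the deck, release, lift and close.

jog_arm --increments '[{"hand":0.1,"offset":[0,0,0.0015],"spin":0},{"hand":0.1,"offset":[0,0,0.0025],"spin":0},{"hand":0.1,"offset":[0,0,0.0025],"spin":0},{"hand":0.5,"offset":[0,0,0.0025],"spin":0},{"hand":0.5,"offset":[0,0,0.0025],"spin":0},{"hand":0.5,"offset":[0,0,0.0025],"spin":0},{"hand":0.5,"offset":[0,0,0.0025],"spin":0},{"hand":0.5,"offset":[0,0,-0.035],"spin":0},{"hand":0.5,"offset":[0,0,-0.075],"spin":0},{"hand":0,"offset":[0,0,-0.075],"spin":0},{"hand":0,"offset":[0,0,-0.075],"spin":0},{"hand":0,"offset":[0,0,-0.075],"spin":0}]'

```text
time_s: 24.3
eef_pos: [0.5442, 0.1275, 0.1019]
eef_rot: [0.993, 0.122, 0.0, -0.0]
force: [0.4, -0.6, -0.6]
opening: 0.0328
grasp_force: 0.0
```

```bash
python3 ga.py w16 .0887
python3 - <<'E'
from h import *
p,M,s=tcp(); print(totool(np.array([.6568,.0910,.055])-p))
E
```

```text
tcp [544.19 127.52 101.89] 14.019826516231586 0.032780163745728244 0.0
(274, 32, 41, 108) z0.040 c [105.61 -17.24] 69.6 x 25.0 ang -0.16 xmax 140.4
(274, 32, 41, 108) z0.037 c [106.04 -17.44] 70.4 x 25.3 ang -0.16 xmax 141.2
(329, 32, 40, 109) z0.040 c [105.46  16.67] 69.9 x 24.4 ang 0.00 xmax 140.4
(329, 32, 40, 109) z0.037 c [105.89  16.88] 70.8 x 24.7 ang 0.00 xmax 141.3
(401, 79, 36, 36) z0.040 c [99.77 61.13] 23.3 x 22.7 ang 86.75 xmax 111.2
(401, 79, 36, 36) z0.037 c [100.13  61.88] 23.6 x 23.0 ang 86.75 xmax 111.7
(318, 76, 7, 110) z0.040 c [76.31 -0.41] 68.8 x 3.8 ang -0.13 xmax 110.7
(318, 76, 7, 110) z0.037 c [76.38 -0.4 ] 69.6 x 3.8 ang -0.13 xmax 111.2
[0.10069706 0.06277775 0.04618197]
```

jog_arm --increments '[{"hand":0,"offset":[0.1003,0.0623,0],"spin":0},{"hand":0,"offset":[0.1003,0.0623,0],"spin":0},{"hand":0,"offset":[0.1003,0.0623,0],"spin":0},{"hand":0,"offset":[0.1003,0.0623,0.02],"spin":0},{"hand":0,"offset":[0.1003,0.0623,0.055],"spin":0},{"hand":0,"offset":[0.1003,0.0623,0.06],"spin":0},{"hand":0,"offset":[0.1003,0.0623,0.064],"spin":0},{"hand":0,"offset":[0.1003,0.0623,0.066],"spin":0},{"hand":0,"offset":[0.1003,0.0623,0.066],"spin":0}]'

```text
time_s: 25.1
eef_pos: [0.657, 0.0916, 0.0367]
eef_rot: [0.993, 0.122, 0.0, -0.0]
force: [-0.5, 0.2, 0.2]
opening: 0.0007
grasp_force: 0.0
```

jog_arm --increments '[{"hand":0,"offset":[0,0,0.002],"spin":0},{"hand":0,"offset":[0,0,0.004],"spin":0},{"hand":0,"offset":[0,0,0.004],"spin":0}]'

```text
time_s: 25.35
eef_pos: [0.6574, 0.0916, 0.033]
eef_rot: [0.993, 0.122, 0.001, 0.0]
force: [1.1, 1.2, 2.7]
opening: 0.0006
grasp_force: 1.0
```

jog_arm --increments '[{"hand":0,"offset":[0,0,0.001],"spin":0},{"hand":0,"offset":[0,0,0.002],"spin":0},{"hand":0,"offset":[0,0,0.002],"spin":0}]'

```text
time_s: 25.6
eef_pos: [0.6574, 0.0915, 0.0306]
eef_rot: [0.993, 0.122, 0.001, -0.0]
force: [2.1, 2.3, 3.4]
opening: 0.0005
grasp_force: 1.7
```

jog_arm --increments '[{"hand":0,"offset":[0,0,0.001],"spin":0},{"hand":0,"offset":[0,0,0.002],"spin":0},{"hand":0,"offset":[0,0,0.002],"spin":0}]'

```text
time_s: 25.85
eef_pos: [0.6574, 0.0915, 0.0284]
eef_rot: [0.993, 0.122, 0.001, -0.0]
force: [2.1, 1.9, 4.4]
opening: 0.0003
grasp_force: 2.4
```

Contact came at about 34 mm, so I'll continue until the force jumps at the stop.

jog_arm --increments '[{"hand":0,"offset":[0,0,0.001],"spin":0},{"hand":0,"offset":[0,0,0.0015],"spin":0},{"hand":0,"offset":[0,0,0.0015],"spin":0}]'

```text
time_s: 26.1
eef_pos: [0.6574, 0.0916, 0.0281]
eef_rot: [0.993, 0.122, 0.001, -0.0]
force: [-1.0, 1.1, 15.4]
opening: 0.0002
grasp_force: 7.9
```

jog_arm --increments '[{"hand":0,"offset":[0,0,0.001],"spin":0},{"hand":0,"offset":[0,0,0.001],"spin":0},{"hand":0,"offset":[0,0,0.001],"spin":0},{"hand":0,"offset":[0,0,0.001],"spin":0}]'

```text
time_s: 26.43
eef_pos: [0.6575, 0.0916, 0.028]
eef_rot: [0.993, 0.122, 0.001, 0.0]
force: [-3.7, 2.2, 24.2]
opening: 0.0006
grasp_force: 11.9
```

The button hit its stop at 24 N. I'll go back above the blade and check it.

jog_arm --increments '[{"hand":0,"offset":[0,0,-0.04],"spin":0},{"hand":0,"offset":[0,0,-0.08],"spin":0},{"hand":0.5,"offset":[-0.1003,-0.0623,-0.08],"spin":0},{"hand":0.5,"offset":[-0.1003,-0.0623,-0.08],"spin":0},{"hand":0.5,"offset":[-0.1003,-0.0623,-0.08],"spin":0},{"hand":0.5,"offset":[-0.1003,-0.0623,-0.08],"spin":0},{"hand":0.5,"offset":[-0.1003,-0.0623,-0.08],"spin":0},{"hand":0.5,"offset":[-0.1003,-0.0623,-0.08],"spin":0},{"hand":0.5,"offset":[-0.1003,-0.0623,-0.08],"spin":0}]'

```text
time_s: 27.18
eef_pos: [0.5453, 0.1272, 0.1054]
eef_rot: [0.993, 0.122, 0.0, 0.0]
force: [0.3, -0.2, 0.9]
opening: 0.0418
grasp_force: 0.0
```

```bash
python3 ga.py w17 .0937
python3 - <<'E'
from h import *
p,M,s=tcp(); print(totool(np.array([.5442,.1275,.0249])-p))
E
```

```text
tcp [545.33 127.2  105.36] 13.99041764804548 0.04184288837955832 0.0
(273, 34, 41, 108) z0.040 c [104.6  -18.01] 70.0 x 25.2 ang 0.12 xmax 139.6
(273, 34, 41, 108) z0.036 c [105.24 -18.33] 71.3 x 25.7 ang 0.12 xmax 140.9
(327, 35, 41, 107) z0.040 c [104.47  15.97] 69.7 x 25.3 ang -0.03 xmax 139.3
(327, 35, 41, 107) z0.036 c [105.1   16.27] 71.0 x 25.8 ang -0.03 xmax 140.6
(399, 81, 35, 36) z0.040 c [98.79 60.39] 23.1 x 22.7 ang -0.28 xmax 110.3
(399, 81, 35, 36) z0.036 c [99.32 61.51] 23.5 x 23.1 ang -0.28 xmax 111.1
(317, 79, 7, 108) z0.040 c [75.09 -1.03] 68.5 x 3.8 ang -0.13 xmax 109.3
(317, 79, 7, 108) z0.036 c [75.19 -1.04] 69.7 x 3.9 ang -0.13 xmax 110.1
[-0.00098768 -0.0006243   0.08037965]
```

jog_arm --increments '[{"hand":0.5,"offset":[-0.001,-0.0006,0.035],"spin":0},{"hand":0.5,"offset":[-0.001,-0.0006,0.07],"spin":0},{"hand":0.5,"offset":[-0.001,-0.0006,0.0795],"spin":0},{"hand":0.5,"offset":[-0.001,-0.0006,0.0795],"spin":0},{"hand":0.1,"offset":[-0.001,-0.0006,0.0795],"spin":0},{"hand":0.1,"offset":[-0.001,-0.0006,0.0795],"spin":0},{"hand":0.1,"offset":[-0.001,-0.0006,0.0795],"spin":0},{"hand":0.1,"offset":[-0.001,-0.0006,0.0795],"spin":0},{"hand":0.1,"offset":[-0.001,-0.0006,0.0795],"spin":0},{"hand":0.1,"offset":[-0.001,-0.0006,0.0795],"spin":0}]'

```text
time_s: 28.07
eef_pos: [0.5438, 0.1279, 0.0272]
eef_rot: [0.993, 0.122, 0.001, -0.0]
force: [-0.1, -1.3, 8.2]
opening: 0.0201
grasp_force: 30.0
```

jog_arm --increments '[{"hand":0.1,"offset":[0,0,-0.0015],"spin":0},{"hand":0.1,"offset":[-0.012,0,-0.002],"spin":0},{"hand":0.1,"offset":[-0.024,0,-0.002],"spin":0},{"hand":0.1,"offset":[-0.036,0,-0.002],"spin":0},{"hand":0.1,"offset":[-0.048,0,-0.002],"spin":0},{"hand":0.1,"offset":[-0.06,0,-0.004],"spin":0},{"hand":0.1,"offset":[-0.06,0,-0.03],"spin":0},{"hand":0.1,"offset":[-0.06,0,-0.065],"spin":0},{"hand":0.1,"offset":[-0.06,0,-0.065],"spin":0}]'

```text
time_s: 28.82
eef_pos: [0.487, 0.1137, 0.0958]
eef_rot: [0.993, 0.122, 0.003, 0.0]
force: [1.8, -0.2, -0.3]
opening: 0.02
grasp_force: 30.0
```

```bash
python3 ga.py w18 .0125
python3 - <<'E'
from h import *
p,M,s=tcp(); print(totool(np.array([.4219,.4075,p[2]])-p))
E
```

```text
tcp [486.96 113.66  95.75] 14.02422234573619 0.01997073509203411 29.999735355377197
(329, 0, 42, 48) z0.040 c [145.1   16.89] 32.1 x 25.1 ang -0.04 xmax 161.2
(329, 0, 42, 48) z0.107 c [122.84  11.77] 22.6 x 17.6 ang -0.04 xmax 134.2
(401, 0, 37, 28) z0.040 c [154.53  61.54] 23.5 x 19.1 ang 83.37 xmax 165.0
(401, 0, 37, 28) z0.107 c [129.47  43.18] 16.6 x 13.4 ang 83.37 xmax 136.8
(316, 48, 11, 145) z0.040 c [82.99 -0.36] 89.4 x 6.1 ang -0.13 xmax 127.7
(316, 48, 11, 145) z0.107 c [79.13 -0.37] 62.9 x 4.3 ang -0.13 xmax 110.6
[ 8.66530380e-03 -3.00806368e-01 -1.63546734e-04]
```

jog_arm --increments '[{"hand":0.1,"offset":[0.013,-0.304,-0.01],"spin":31.5},{"hand":0.1,"offset":[0.013,-0.304,-0.01],"spin":31.5},{"hand":0.1,"offset":[0.013,-0.304,-0.01],"spin":31.5},{"hand":0.1,"offset":[0.013,-0.304,-0.01],"spin":31.5},{"hand":0.1,"offset":[0.013,-0.304,-0.01],"spin":31.5},{"hand":0.1,"offset":[0.013,-0.304,-0.01],"spin":31.5},{"hand":0.1,"offset":[0.013,-0.304,-0.01],"spin":31.5},{"hand":0.1,"offset":[0.013,-0.304,-0.01],"spin":31.5},{"hand":0.1,"offset":[0.013,-0.304,-0.01],"spin":31.5},{"hand":0.1,"offset":[0.013,-0.304,-0.01],"spin":31.5},{"hand":0.1,"offset":[0.013,-0.304,-0.01],"spin":31.5}]'

```text
time_s: 29.78
eef_pos: [0.4236, 0.4109, 0.1001]
eef_rot: [0.988, -0.152, -0.001, 0.001]
force: [-0.5, -1.0, -1.5]
opening: 0.0199
grasp_force: 30.0
```

Run:
```python
from bl import *
p=tcp()[0]; steel(p[2]-.0152+.024,'w19'); s=tcp()[2]; print(s['opening'],s['grasp_force'],s['force'])
```

```text
pad [(array([473.1, 397.2]), 180.8, 79.0, -17.47)]
steel (200, 59, 68, 222) (array([489.5, 434.5]), 101.1, 33.4, -17.48)
steel (371, 64, 68, 218) (array([463.7, 372.3]), 103.8, 31.6, 1.13)
steel (317, 48, 10, 159) (array([496. , 388.4]), 70.0, 4.0, -17.39)
tcp [0.42356012 0.41090111 0.10009477] -17.45039179835742
0.02001830221735346 29.99980330467224 [-0.19905208  0.85508863 -0.9388994 ]
```

jog_arm --increments '[{"hand":0.1,"offset":[0,0,0.03],"spin":0},{"hand":0.1,"offset":[0,0,0.055],"spin":0},{"hand":0.1,"offset":[0,0,0.07],"spin":0},{"hand":0.1,"offset":[0,0,0.077],"spin":0},{"hand":0.1,"offset":[0,0,0.08],"spin":0},{"hand":0.1,"offset":[0,0,0.081],"spin":0},{"hand":0.1,"offset":[0,0,0.081],"spin":0},{"hand":0.1,"offset":[0,0,0.081],"spin":0}]'

```text
time_s: 30.5
eef_pos: [0.4246, 0.4116, 0.0211]
eef_rot: [0.988, -0.152, 0.001, -0.001]
force: [-0.8, -0.6, -1.6]
opening: 0.0198
grasp_force: 30.0
```

jog_arm --increments '[{"hand":0.1,"offset":[0,0,0.001],"spin":0},{"hand":0.1,"offset":[0,0,0.002],"spin":0},{"hand":0.1,"offset":[0,0,0.0025],"spin":0},{"hand":0.1,"offset":[0,0,0.0025],"spin":0}]'

```text
time_s: 30.83
eef_pos: [0.4244, 0.4117, 0.0191]
eef_rot: [0.988, -0.152, 0.001, -0.001]
force: [-1.7, -2.5, 11.9]
opening: 0.0198
grasp_force: 30.0
```

Contact made. I'll release and lift clear.

jog_arm --increments '[{"hand":0.6,"offset":[0,0,0],"spin":0},{"hand":0.6,"offset":[0,0,0],"spin":0},{"hand":0.6,"offset":[0,0,0],"spin":0},{"hand":0.6,"offset":[0,0,0],"spin":0},{"hand":0.6,"offset":[0,0,-0.04],"spin":0},{"hand":0.6,"offset":[0,0,-0.08],"spin":0},{"hand":0.6,"offset":[-0.02,0,-0.14],"spin":0},{"hand":0.6,"offset":[-0.02,0,-0.18],"spin":0},{"hand":0.6,"offset":[-0.02,0,-0.18],"spin":0},{"hand":0.6,"offset":[-0.02,0,-0.18],"spin":0},{"hand":0.6,"offset":[-0.02,0,-0.18],"spin":0}]'

```text
time_s: 31.75
eef_pos: [0.405, 0.4177, 0.1985]
eef_rot: [0.988, -0.152, 0.001, -0.001]
force: [0.4, -1.0, -0.7]
opening: 0.057
grasp_force: 0.0
```

Run:
```python
from bl import *
im,c=steel(.028,'w20'); sc,_=shot('scene','s20')
a=im[40:360,160:480]; b=cv2.resize(sc[160:400,150:510],(480,320))
cv2.imwrite('pics/c20.png',np.hstack([a,b])[:,:,::-1])
```

```text
pad [(array([464.8, 399.8]), 198.0, 78.6, -17.34)]
steel (205, 63, 235, 237) (array([431.4, 409.1]), 238.3, 230.1, 72.68)
steel (320, 75, 4, 76) (array([496.7, 389.2]), 69.5, 2.7, -17.36)
tcp [0.40503157 0.4176857  0.19852866] -17.46165397115159
```

View pics/c20.png

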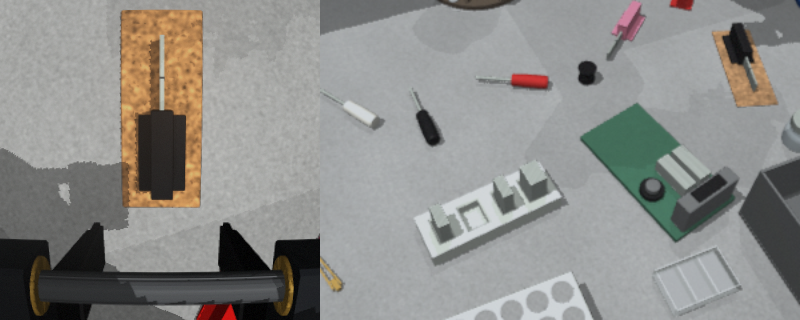

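The view c20 shows the blade base down and centred on its pad (pad corners (122,10) to (202,207)), all three blocks in the rack, and the bystanders where they were.

```bash
python3 -c "
from cell import ticket
print(ticket.hand_in())"
```

```text
the job is handed in; nothing more can be done
None
```

The job is handed in, with no verdict returned: the blade went about 40 mm into the gap and was let go, the zero button was pressed to its stop, and the blade is back base down on its pad. All three setting blocks on the bench are home in slots of their own thickness, and I left the loupe, jar, screwdriver and tweezers alone.

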